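Potluck temperature check

ROBOT

A 7-joint arm with a two-finger parallel gripper is mounted at the origin on the work surface. World frame = base frame: x ahead of the robot, y to its left, z up, the work surface at z = 0. Lengths are in m, angles in rad, forces in N, time in s.
With the tool pointing down it reaches from about 0.425 to 0.825 m from the base axis. Payload 3.6 kg.
Tool frame: the origin (TCP) lies between the finger pads; the fingertips stand 22 mm ahead of it and the grasp point (between the pads) lies 3 mm ahead of it; z points along the fingers, y is the line along which they close (so a half turn about z gives the same grasp; the last joint's range is limited). The gripper opens to 93 mm and grips with 3 to 60 N. Pads are 15 mm wide; open, the fingers measure 128 mm over their backs; the gripper's body (75 mm by 188 mm) begins 65 mm behind the grasp point.
Start: joints at [1.159, 0.615, -0.013, 1.423, 0.008, 1.103, -0.04], TCP at [0.245, -0.602, 0.22] pointing down, gripper open.
Joint ranges: [-3.12, 3.12], [-0.3, 2.06], [-1.34, 1.32], [0.26, 2.42], [-1.36, 4.5], [0.01, 1.98], [-2.84, 2.84]. Speed limits (rad/s): [2.79, 2.79, 3.14, 3.14, 3.14, 3.14, 3.14].

INTERFACE

Orientations are given as [roll, pitch, yaw] about the fixed x, y, z axes, in that order (R = Rz(yaw) Ry(pitch) Rx(roll)).
In Python, from rig import env gives the robot as it stands.
- The arm moves only by the tool play_rows, never from a script. Its argument "steps" is one flat list of numbers, 5 for each row, row after row: the finger opening in mm, from 0 to 93, then the shift along the tool's x, y, z in mm, then the turn about the tool's z in degrees. A call has 1 to 5 rows; each row is the pose to reach, as a shift and turn from the pose commanded when the call began, along the tool's axes at that moment; what a row does not reach only later rows make up. A row lasts 1/10 s, in which the tool goes at most 50 mm and 8.59 degrees, less where a joint would pass 70% of its speed; a pose out of reach is approached as far as the arm can. A call with a gripper value outside its range is refused whole. The fingers move at their own pace and stop on an object; "squeeze" is the grip in N (left out, the last holds). Time passes only in rows, so rows that repeat a pose let the fingers close. It gives the time, the measured TCP pose, the force, the opening and the grip force at its end, in the units of the state.
- env.observe(): the state, without advancing time (a new reading comes with each control period).
- env.snapshot(name): name is "side" or "top"; returns a dict with "frame" (480x640x3 uint8, blue, green, red), "fov_y" (degrees; the focal length in pixels is half the picture's height over the tangent of half this angle, whatever the lens; pixels are square), "cx", "cy" (the principal point, pixels), "k1" (the pictures are not rectified: a ray, as slopes to the right and down, at radius r is drawn at 1 + k1 r^2 times it, then the intrinsics apply), "extrinsics" (4x4, takes a point from camera to world coordinates). Camera axes: x right, y up, looking along -z (the intrinsics and any distortion apply to the point x, -y, -z); pixel columns grow to the right and rows downward; lengths in m; the calibration is good to about 2 mm. A picture is of the moment at which its call begins. There is no depth.
- env.finish_job(): hands the job in; it is judged then, once.
The state is a dict: "clock": time; "q": joint angles; "qd": joint speeds; "tau": joint torques, N m; "eef_pos": TCP position; "tcp_rot": TCP orientation; "ft_force": force on the tool from outside, world axes, zero at the start; "moment": the same for the moment, N m; "opening": opening from 0.0 (shut) to 1.0 (fully open); "finger_force": force on a finger pad.
Only numpy, scipy, OpenCV 4.12 (cv2) and the standard library are available. Lean on these libraries where they do the work, as an engineer would, in place of code of your own. Each camera call takes 0.05 s, during which the arm holds its last target. There are 200 camera calls.

TASK

Take the infrared thermometer from its cradle and, before moving any tub, go along the row from left to right as the robot sees it, aiming at the black dot on each lid from about 10 cm and holding still on it for three seconds without touching the tub; then lay it back in its cradle as it lay. Next stand each tub that came in on a red trivet on the black warming plate and each from a blue trivet on the green board in the foil tray, gripping tubs gently (10 N is plenty, never over 20 N). If a tub gets knocked aside, it must still end where it belongs; leave the candy jar, mug and foil carton alone.

Things in the scene. Friction and masses are not known exactly. Their poses are not given: they have to be found in the camera images.
- thermometer: yellow infrared thermometer, 0.15 kg: handle 150 long (x -85 to +65 mm), 30 wide (y), 28 high, with a black box head (50 x 36 x 40 mm) at its +x end bent 45 degrees downward, reaching x = 112 and 40 mm below the origin. Origin: centre of the handle's section at the grip point (centre of mass within 5 mm); x towards the head, z up. Grip it there across y
- window (a point): centre of the red round window at the tip of the thermometer's head, at (100, 0, -28) mm in the thermometer's frame. Its x axis is the beam: it points forward and 45 degrees down from the handle's x; y is the handle's y
- cradle_rest (a point): where the thermometer's origin lies at home in the grey cradle, 64 mm above the table; x is the way it points. Two saddles, each 16 long (x) and 66 wide (y), at x = -60 and +40 mm: floors 50 mm above the table, cheeks 12 mm higher, 44 mm apart for the 30 mm handle; 84 mm is free between the saddles for the fingers
- spot_1 (a point): leftmost spot (+y end) of the cream arrivals mat, centre, at the top of its trivet (4 mm above the table)
- spot_2 (a point): second spot from the left, 160 mm on
- spot_3 (a point): third spot from the left, 160 mm on
- spot_4 (a point): rightmost spot (-y end), 160 mm on
- warming_plate: fixed black electric warming plate, 190 (x) x 270 (y) x 20 mm high, flat top. Origin: centre of its underside. Stands left or right of the cradle
- foil_tray: fixed bright foil catering tray, 190 (x) x 270 (y) x 40 mm high outside, walls 3 mm, a lime green board as its floor whose top is 7 mm above the table. Origin: centre of its underside. Stands on the other side of the cradle
- candy_jar: round jar with blue label and white cap, 90 mm across, 85 high; bystander. Origin: centre of its underside
- mug: blue mug, 80 mm across, 80 high; bystander. Origin: centre of its underside
- foil_carton: long blue carton, 300 (x) x 55 x 55 mm; bystander. Origin: centre of its underside
- red_pad_1: red round trivet, 120 mm across, 4 mm thick, fixed, on one of the four spots. Origin: centre of its underside
- red_pad_2: red round trivet, 120 mm across, 4 mm thick, fixed, on one of the four spots. Origin: centre of its underside
- blue_pad_1: blue round trivet, 120 mm across, 4 mm thick, fixed, on one of the four spots. Origin: centre of its underside
- blue_pad_2: blue round trivet, 120 mm across, 4 mm thick, fixed, on one of the four spots. Origin: centre of its underside
- tub_1: tub that came in on the leftmost spot (may be absent): closed translucent-white food tub, 103 (x) x 58 (y) mm, 70 mm high, 0.3 kg. Origin: centre of its underside; x along its length, z up
- dot_1 (a point): centre of the black dot, 36 mm across, in the middle of tub_1's lid, 70 mm above its underside
- tub_2: tub that came in on the second from the left spot (may be absent): closed translucent-white food tub, 103 (x) x 58 (y) mm, 70 mm high, 0.3 kg. Origin: centre of its underside; x along its length, z up
- dot_2 (a point): centre of the black dot, 36 mm across, in the middle of tub_2's lid, 70 mm above its underside
- tub_3: tub that came in on the third from the left spot (may be absent): closed translucent-white food tub, 103 (x) x 58 (y) mm, 70 mm high, 0.3 kg. Origin: centre of its underside; x along its length, z up
- dot_3 (a point): centre of the black dot, 36 mm across, in the middle of tub_3's lid, 70 mm above its underside
- tub_4: tub that came in on the rightmost spot (may be absent): closed translucent-white food tub, 103 (x) x 58 (y) mm, 70 mm high, 0.3 kg. Origin: centre of its underside; x along its length, z up
- dot_4 (a point): centre of the black dot, 36 mm across, in the middle of tub_4's lid, 70 mm above its underside
Things that resemble listed ones, but are neither listed nor needed, are in the scene too. Leave any purple look-alike of the tub_4 alone.

How it is judged:
On the way, in this order (a step that is already met when the one before it is completed fails the run):
1. the thermometer is held aimed at the dot of tub 1, counted from the left, at its spot (x of dot_1 in the frame of window between 0.06 and 0.15 m and y of dot_1 in the frame of window between -0.016 and 0.016 m and z of dot_1 in the frame of window between -0.016 and 0.016 m and horizontal distance between tub_1 and spot_1 below 0.08 m), for 2.5 s.
2. the thermometer is held aimed at the dot of tub 2, counted from the left, at its spot (x of dot_2 in the frame of window between 0.06 and 0.15 m and y of dot_2 in the frame of window between -0.016 and 0.016 m and z of dot_2 in the frame of window between -0.016 and 0.016 m and horizontal distance between tub_2 and spot_2 below 0.08 m), for 2.5 s.
3. the thermometer is held aimed at the dot of tub 3, counted from the left, at its spot (x of dot_3 in the frame of window between 0.06 and 0.15 m and y of dot_3 in the frame of window between -0.016 and 0.016 m and z of dot_3 in the frame of window between -0.016 and 0.016 m and horizontal distance between tub_3 and spot_3 below 0.08 m), for 2.5 s.
4. the thermometer is held aimed at the dot of tub 4, counted from the left, at its spot (x of dot_4 in the frame of window between 0.06 and 0.15 m and y of dot_4 in the frame of window between -0.016 and 0.016 m and z of dot_4 in the frame of window between -0.016 and 0.016 m and horizontal distance between tub_4 and spot_4 below 0.08 m), for 2.5 s.
5. the thermometer is back in its cradle, let go, with every tub still at its spot (distance between thermometer and cradle_rest below 0.02 m and angle between the x axis of thermometer and the x axis of cradle_rest, either way round below 0.2 rad and x of window in the frame of cradle_rest above 0.05 m and angle between thermometer's own z axis and vertical below 0.15 rad and linear speed of thermometer below 0.02 m/s and contact force between the fingers and thermometer below 0.1 N and horizontal distance between tub_1 and spot_1 below 0.08 m and horizontal distance between tub_2 and spot_2 below 0.08 m and horizontal distance between tub_3 and spot_3 below 0.08 m and horizontal distance between tub_4 and spot_4 below 0.08 m), for 0.3 s.
At the end, for the whole second after the job is handed in: The thermometer lies let go in its cradle (within 20 mm, 0.15 rad level, 0.2 rad in heading); every tub stands upright (0.12 rad), at rest, its centre within 70 mm (x) and 110 mm (y) of its station's middle: from red trivets on the warming plate, from blue ones on the board in the foil tray (distance between thermometer and cradle_rest below 0.02 m and angle between the x axis of thermometer and the x axis of cradle_rest, either way round below 0.2 rad and x of window in the frame of cradle_rest above 0.05 m and angle between thermometer's own z axis and vertical below 0.15 rad and linear speed of each of thermometer, tub_1, tub_2, tub_3, tub_4 below 0.02 m/s and contact force between the fingers and thermometer below 0.1 N and ((horizontal distance between any of red_pad_1, red_pad_2 and spot_1 below 0.05 m and x of tub_1 in the frame of warming_plate between -0.07 and 0.07 m and y of tub_1 in the frame of warming_plate between -0.11 and 0.11 m and z of tub_1 in the frame of warming_plate between 0.014 and 0.026 m) or (horizontal distance between any of blue_pad_1, blue_pad_2 and spot_1 below 0.05 m and x of tub_1 in the frame of foil_tray between -0.07 and 0.07 m and y of tub_1 in the frame of foil_tray between -0.11 and 0.11 m and z of tub_1 in the frame of foil_tray between 0.001 and 0.013 m)) and angle between each of tub_1, tub_2, tub_3, tub_4's own z axis and vertical below 0.12 rad and ((horizontal distance between any of red_pad_1, red_pad_2 and spot_2 below 0.05 m and x of tub_2 in the frame of warming_plate between -0.07 and 0.07 m and y of tub_2 in the frame of warming_plate between -0.11 and 0.11 m and z of tub_2 in the frame of warming_plate between 0.014 and 0.026 m) or (horizontal distance between any of blue_pad_1, blue_pad_2 and spot_2 below 0.05 m and x of tub_2 in the frame of foil_tray between -0.07 and 0.07 m and y of tub_2 in the frame of foil_tray between -0.11 and 0.11 m and z of tub_2 in the frame of foil_tray between 0.001 and 0.013 m)) and ((horizontal distance between any of red_pad_1, red_pad_2 and spot_3 below 0.05 m and x of tub_3 in the frame of warming_plate between -0.07 and 0.07 m and y of tub_3 in the frame of warming_plate between -0.11 and 0.11 m and z of tub_3 in the frame of warming_plate between 0.014 and 0.026 m) or (horizontal distance between any of blue_pad_1, blue_pad_2 and spot_3 below 0.05 m and x of tub_3 in the frame of foil_tray between -0.07 and 0.07 m and y of tub_3 in the frame of foil_tray between -0.11 and 0.11 m and z of tub_3 in the frame of foil_tray between 0.001 and 0.013 m)) and ((horizontal distance between any of red_pad_1, red_pad_2 and spot_4 below 0.05 m and x of tub_4 in the frame of warming_plate between -0.07 and 0.07 m and y of tub_4 in the frame of warming_plate between -0.11 and 0.11 m and z of tub_4 in the frame of warming_plate between 0.014 and 0.026 m) or (horizontal distance between any of blue_pad_1, blue_pad_2 and spot_4 below 0.05 m and x of tub_4 in the frame of foil_tray between -0.07 and 0.07 m and y of tub_4 in the frame of foil_tray between -0.11 and 0.11 m and z of tub_4 in the frame of foil_tray between 0.001 and 0.013 m))); the robot touches nothing.
It fails at once if a tub is squeezed with more than about 20 N by each finger (contact force between the fingers and tub_1 above 45 N or contact force between the fingers and tub_2 above 45 N or contact force between the fingers and tub_3 above 45 N or contact force between the fingers and tub_4 above 45 N).
It fails at once if the thermometer touches a tub (contact force between thermometer and tub_1 above 0.5 N or contact force between thermometer and tub_2 above 0.5 N or contact force between thermometer and tub_3 above 0.5 N or contact force between thermometer and tub_4 above 0.5 N).
It fails at once if the candy jar, the mug or the foil carton is disturbed (distance of any of candy_jar, mug, foil_carton from where it was at the start of the episode above 0.03 m).
Of tub_1, tub_2, tub_3, tub_4 only 3 to 4 are there at a start; the rules pass over those that are not, and their reading is None.
At some moment in a run one of tub_1, tub_2, tub_3, tub_4 may be knocked a few centimetres aside while the robot is not near it.
It also fails if it takes over 208 s, if anything falls off the work surface, if the arm or the gripper's body presses on something with over 40 N, if the wrist force passes 120 N, or if a joint passes its speed limit or range.

## Working session

There is one attempt and no reset: what is moved stays moved. The work goes in short steps, Python scripts to look and compute and a tool call to move; the robot and the scene stay as the last step left them, time stands still between calls to the robot, and variables do not carry over. Pictures are saved under pics/ and viewed, at most 14 in all, crops included, and the job is handed in when it is done.

Besides the shell and the picture viewer there is one more tool, called as name(argument=value, ...) on one line, values as JSON. play_rows: Moves the arm, as the interface text tells. Its arguments: {"type":"object","properties":{"steps":{"type":"array","items":{"type":"number"}},"squeeze":{"type":"number"}},"required":["steps"]}

```bash
ls; mkdir -p pics
cat > h.py <<'E'
import numpy as np, cv2
from rig import env
from scipy.spatial.transform import Rotation as Ro
def snap(n,f):
    s=env.snapshot(n); cv2.imwrite('pics/'+f+'.png',s['frame']); np.save('pics/'+f+'.npy',s,allow_pickle=True); return s
def load(f): return np.load('pics/'+f+'.npy',allow_pickle=True).item()
def K(s):
    f=240/np.tan(np.radians(s['fov_y'])/2); return f
def ray(s,u,v):
    f=K(s); d=np.array([(u-s['cx'])/f,(v-s['cy'])/f]); x=d.copy()
    for _ in range(30): x=d/(1+s['k1']*(x@x))
    E=np.array(s['extrinsics']); r=E[:3,:3]@np.array([x[0],-x[1],-1]); return E[:3,3],r/np.linalg.norm(r)
def atz(s,u,v,z):
    o,r=ray(s,u,v); return o+r*(z-o[2])/r[2]
def proj(s,p):
    E=np.array(s['extrinsics']); c=E[:3,:3].T@(np.array(p)-E[:3,3]); x=np.array([c[0],-c[1]])/-c[2]
    x=x*(1+s['k1']*(x@x))*K(s); return x+[s['cx'],s['cy']]
def tri(a,pa,b,pb):
    o1,r1=ray(a,*pa);o2,r2=ray(b,*pb)
    t=np.linalg.lstsq(np.c_[r1,-r2],o2-o1,rcond=None)[0]
    p,q=o1+t[0]*r1,o2+t[1]*r2; return (p+q)/2,np.linalg.norm(p-q)
E
python3 - <<'E'
from h import *
for n in('side','top'):
    s=snap(n,n+'0'); print(n,{k:np.round(v,3) for k,v in s.items() if k!='frame'})
print(env.observe())
E
```

```text
pics
side {'fov_y': np.float64(50.031), 'cx': np.float64(318.553), 'cy': np.float64(234.382), 'k1': np.float64(-0.124), 'extrinsics': array([[-0.978,  0.106, -0.181,  0.393],
       [-0.208, -0.589,  0.781,  0.793],
       [-0.023,  0.801,  0.599,  0.772],
       [ 0.   ,  0.   ,  0.   ,  1.   ]])}
top {'fov_y': np.float64(54.247), 'cx': np.float64(312.35), 'cy': np.float64(237.916), 'k1': np.float64(-0.008), 'extrinsics': array([[-0.008,  0.989, -0.15 ,  0.414],
       [-1.   , -0.01 , -0.016, -0.137],
       [-0.018,  0.15 ,  0.988,  1.263],
       [ 0.   ,  0.   ,  0.   ,  1.   ]])}
{'clock': 0.1, 'q': array([ 1.1585284 ,  0.61583394, -0.01263522,  1.42472866,  0.00808707,
        1.10340248, -0.0403956 ]), 'qd': array([-0.0014872 , -0.0005885 ,  0.00015157, -0.00406843,  0.0012432 ,
       -0.00066005, -0.00277518]), 'tau': array([ 6.16645866e-04, -4.60044587e+01,  2.09884504e-01, -1.66247070e+01,
       -6.11773040e-02,  1.69364596e-02,  1.11132304e-04]), 'eef_pos': array([ 0.2443325 , -0.60156402,  0.21849285]), 'tcp_rot': array([-3.13926976e+00,  6.54729871e-06,  3.85847186e-01]), 'ft_force': array([-0.14125821,  0.7400218 , -0.39630158]), 'moment': array([0.04002272, 0.02344326, 0.00027223]), 'finger_force': 0.0, 'opening': 1.0005588042670297}
```

View pics/top0.png

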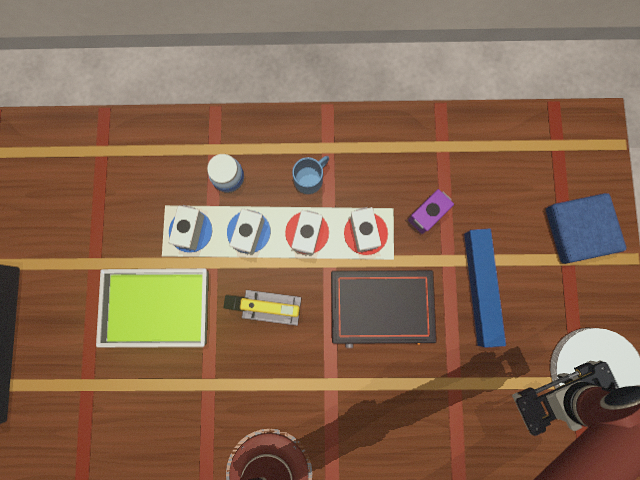

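View pics/side0.png

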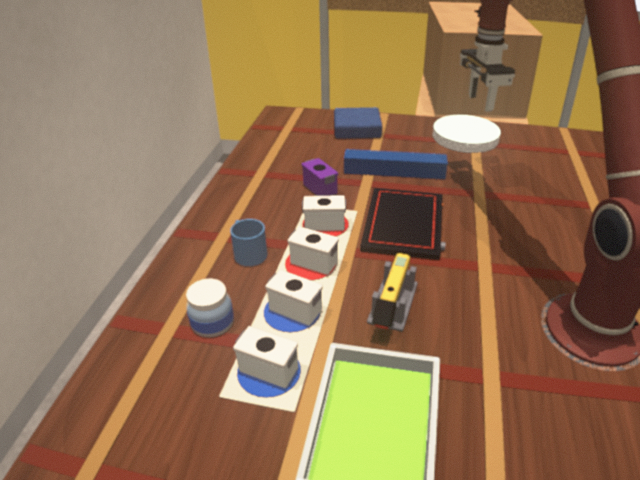

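The top view shows tubs with dots at about (183,227), (246,230), (307,232) and (366,229), standing on blue, blue, red and red trivets. The thermometer is at (265,308) with its head to the left, the tray at (155,308) and the plate at (383,307). The purple look-alike at (432,210) is off the mat and gets left alone. The side view agrees.

```bash
cat > m.py <<'E'
from h import *
def dark(s,u,v,R=13,th=75):
    u0,v0=int(u)-R,int(v)-R
    g=s['frame'][v0:v0+2*R+1,u0:u0+2*R+1].max(2); 
    n,l,st,c=cv2.connectedComponentsWithStats((g<th).astype(np.uint8))
    i=min(range(1,n),key=lambda i:np.hypot(*(c[i]-R))); return c[i]+[u0,v0],st[i,4]
def blob(s,lo,hi,roi):
    x0,y0,x1,y1=roi; h=cv2.cvtColor(s['frame'][y0:y1,x0:x1],cv2.COLOR_BGR2HSV)
    m=cv2.inRange(h,np.array(lo),np.array(hi)); n,l,st,c=cv2.connectedComponentsWithStats(m)
    i=1+np.argmax(st[1:,4]); pts=np.argwhere(l==i)[:,::-1].astype(np.float32)+[x0,y0]
    return c[i]+[x0,y0],st[i,4],pts.astype(np.float32)
T=[(183,227),(246,230),(307,232),(366,229)];S=[(266,345),(293,285),(313,239),(325,202)]
def dots(t,s):
    for a,b in zip(T,S):
        p,n=dark(t,*a); q,m=dark(s,*b); X,e=tri(t,p,s,q); print('dot',p.round(1),n,q.round(1),m,X.round(4),'err',round(e,4), atz(t,*p,.074).round(4))
E
python3 - <<'E'
from m import *
t,s=load('top0'),load('side0'); dots(t,s)
y=blob(t,(22,120,120),(36,255,255),(215,280,310,335)); r=cv2.minAreaRect(y[2]); print('yellow',r)
box=cv2.boxPoints(r)
for b in box: print(atz(t,*b,.078).round(4))
y2=blob(s,(22,120,120),(36,255,255),(350,240,420,340)); print('yel side',y2[0],tri(t,y[0],s,y2[0]))
g=blob(t,(30,120,120),(50,255,255),(90,260,215,355)); r=cv2.minAreaRect(g[2]); print('green',r,atz(t,*r[0],.007).round(4))
for b in cv2.boxPoints(r): print(atz(t,*b,.007).round(4))
for c in [(98,271),(207,269),(206,346),(97,348)]: print('trayrim',atz(t,*c,.04).round(4))
for c in [(332,271),(434,271),(436,341),(332,342)]: print('plate',atz(t,*c,.02).round(4))
for c in [(165,206),(393,208),(393,259),(162,257)]: print('mat',atz(t,*c,0).round(4))
# tub lid outlines
for a in T:
    h=cv2.cvtColor(t['frame'],cv2.COLOR_BGR2HSV)
    x,yv=a; roi=t['frame'][yv-30:yv+30,x-28:x+28]
big=cv2.resize(t['frame'][200:340,155:415],None,fx=3,fy=3,interpolation=cv2.INTER_CUBIC);cv2.imwrite('pics/crop1.png',big)
E
```

```text
dot [182. 227.] 1 [264. 343.] 1 [0.6285 0.2195 0.0776] err 0.0045 [0.6269 0.2201 0.074 ]
dot [240. 233.] 1 [293. 286.] 1 [0.6121 0.0685 0.081 ] err 0.0073 [0.6096 0.0691 0.074 ]Traceback (most recent call last):
  File "<stdin>", line 2, in <module>
  File "m.py", line 15, in dots
    p,n=dark(t,*a); q,m=dark(s,*b); X,e=tri(t,p,s,q); print('dot',p.round(1),n,q.round(1),m,X.round(4),'err',round(e,4), atz(t,*p,.074).round(4))
        ~~~~^^^^^^
  File "m.py", line 6, in dark
    i=min(range(1,n),key=lambda i:np.hypot(*(c[i]-R))); return c[i]+[u0,v0],st[i,4]
ValueError: min() iterable argument is empty
```

```bash
python3 - <<'E'
s=open('m.py').read()
s=s.replace("""(g<th).astype(np.uint8))""","""cv2.threshold(cv2.GaussianBlur(g,(3,3),0),th,255,cv2.THRESH_BINARY_INV)[1])""").replace("R=13,th=75","R=10,th=110")
open('m.py','w').write(s)
E
cat > a.py <<'E'
from m import *
t,s=load('top0'),load('side0'); dots(t,s)
y=blob(t,(22,120,120),(36,255,255),(215,280,310,335)); r=cv2.minAreaRect(y[2]); print('yellow',r)
box=cv2.boxPoints(r)
for b in box: print(atz(t,*b,.078).round(4))
y2=blob(s,(22,120,120),(36,255,255),(350,240,420,340)); print('yel side',y2[0],tri(t,y[0],s,y2[0]))
g=blob(t,(30,120,120),(50,255,255),(90,260,215,355)); r=cv2.minAreaRect(g[2]); print('green',r,atz(t,*r[0],.007).round(4))
for b in cv2.boxPoints(r): print(atz(t,*b,.007).round(4))
for c in [(98,271),(207,269),(206,346),(97,348)]: print('trayrim',atz(t,*c,.04).round(4))
for c in [(332,271),(434,271),(436,341),(332,342)]: print('plate',atz(t,*c,.02).round(4))
for c in [(165,206),(393,208),(393,259),(162,257)]: print('mat',atz(t,*c,0).round(4))
f=t['frame'];big=cv2.resize(f[200:340,155:415],None,fx=3,fy=3,interpolation=cv2.INTER_CUBIC);cv2.imwrite('pics/crop1.png',big)
E
python3 a.py
```

```text
dot [183.  225.8] 120 [265.1 344.2] 168 [0.63  0.218 0.073] err 0.0005 [0.6301 0.2177 0.074 ]
dot [245.2 229.6] 109 [293.5 284.7] 107 [0.6184 0.056  0.0732] err 0.0 [0.6183 0.0559 0.074 ]
dot [306.6 231. ] 107 [312.9 238. ] 70 [ 0.6134 -0.1028  0.0731] err 0.0004 [ 0.6131 -0.1028  0.074 ]
dot [365.6 228. ] 108 [323.7 201.3] 47 [ 0.6195 -0.2544  0.0737] err 0.0006 [ 0.6192 -0.2544  0.074 ]
yellow ((269.3260192871094, 307.28729248046875), (59.00423049926758, 11.891910552978516), 7.696051120758057)
[0.4152 0.0672 0.078 ]
[0.4445 0.0636 0.078 ]
[ 0.4237 -0.0836  0.078 ]
[ 0.3946 -0.0795  0.078 ]
yel side [394.26624738 278.90985325] (array([4.20980345e-01, 2.92752745e-06, 7.14361955e-02]), np.float64(0.0002597883589806112))
green ((154.0, 307.5), (65.0, 94.0), 90.0) [0.4215 0.3081 0.007 ]
[0.5093 0.44   0.007 ]
[0.5072 0.1843 0.007 ]
[0.3357 0.1795 0.007 ]
[0.3371 0.43   0.007 ]
trayrim [0.5176 0.4494 0.04  ]
trayrim [0.5203 0.1604 0.04  ]
trayrim [0.3226 0.1579 0.04  ]
trayrim [0.319 0.44  0.04 ]
plate [ 0.5137 -0.1679  0.02  ]
plate [ 0.5113 -0.4375  0.02  ]
plate [ 0.33   -0.4343  0.02  ]
plate [ 0.3294 -0.1654  0.02  ]
mat [0.6998 0.2919 0.    ]
mat [ 0.6869 -0.3382  0.    ]
mat [ 0.5463 -0.3335  0.    ]
mat [0.5577 0.2944 0.    ]
```

```bash
ls pics
```

```text
crop1.png
side0.npy
side0.png
top0.npy
top0.png
```

```bash
cat >> h.py <<'E'
def plan(pts,start=None):
    """pts: list of (x,y,z,yawdeg) -> per-call shift mm/deg, chained"""
    if start is None:
        o=env.observe(); start=(*o['eef_pos'],np.degrees(o['tcp_rot'][2]))
    c=np.array(start,float); print('from',c.round(4))
    for p in pts:
        p=np.array(p,float); w=np.radians(c[3]); d=(p-c)[:3]*1000
        print(p.round(4),'->',np.round([np.cos(w)*d[0]+np.sin(w)*d[1],np.sin(w)*d[0]-np.cos(w)*d[1],-d[2],-(p[3]-c[3])],1)); c=p
E
python3 - <<'E'
from h import *
plan([(.34,-.42,.22,52),(.46,-.2,.22,82),(.425,.0026,.2,82),(.421,.0026,.13,82)])
E
```

```text
from [ 0.2443 -0.6016  0.2185 22.1074]
[ 0.34 -0.42  0.22 52.  ] -> [ 157.  -132.2   -1.5  -29.9]
[ 0.46 -0.2   0.22 82.  ] -> [247.2 -40.9  -0.  -30. ]
[4.25e-01 2.60e-03 2.00e-01 8.20e+01] -> [195.8 -62.9  20.   -0. ]
[4.21e-01 2.60e-03 1.30e-01 8.20e+01] -> [-0.6 -4.  70.  -0. ]
```

View pics/crop1.png

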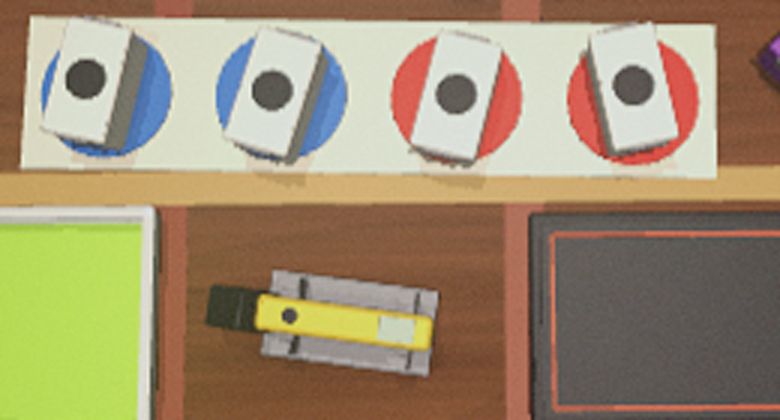

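The crop shows all four white tubs with dots, on blue, blue, red and red. The only thermometer lies in the grey cradle at crop (330,320), head to +y. Moving now.

play_rows(steps=[93, 157, -132, 0, -30, 93, 157, -132, 0, -30, 93, 157, -132, 0, -30, 93, 157, -132, 0, -30, 93, 157, -132, 0, -30])

```text
clock: 0.6
eef_pos: [0.345, -0.4132, 0.2196]
tcp_rot: [-3.14, -0.006, 0.922]
ft_force: [-0.4, -0.2, 0.3]
opening: 0.998
finger_force: 0.0
```

play_rows(steps=[93, 247, -41, 0, -30, 93, 247, -41, 0, -30, 93, 247, -41, 0, -30, 93, 247, -41, 0, -30, 93, 247, -41, 0, -30])

```text
clock: 1.1
eef_pos: [0.4599, -0.2002, 0.2194]
tcp_rot: [-3.141, 0.0, 1.432]
ft_force: [1.1, -0.3, 0.4]
opening: 0.999
finger_force: 0.0
```

play_rows(steps=[93, 196, -63, 20, 0, 93, 196, -63, 20, 0, 93, 196, -63, 20, 0, 93, 196, -63, 20, 0, 93, 196, -63, 20, 0])

```text
clock: 1.6
eef_pos: [0.4225, 0.0076, 0.1994]
tcp_rot: [-3.14, -0.002, 1.443]
ft_force: [0.5, 0.3, 0.9]
opening: 1.0
finger_force: 0.0
```

play_rows(steps=[93, 0, -4, 70, 0, 93, 0, -4, 70, 0, 93, 0, -4, 70, 0, 93, 0, -4, 70, 0, 93, 0, -4, 70, 0])

```text
clock: 2.1
eef_pos: [0.4215, 0.0018, 0.1306]
tcp_rot: [3.139, -0.0, 1.432]
ft_force: [0.2, -0.1, 0.3]
opening: 0.995
finger_force: 0.0
```

Run:
```python
from h import *
t=snap('top','top1')
o=env.observe();print(o['clock'],o['tcp_rot'],o['ft_force'])
plan([(.421,.0026,.067,82)])
cv2.imwrite('pics/c2.png',cv2.resize(t['frame'][230:400,190:380],None,fx=3,fy=3))
```

```text
2.15 [ 3.13859534e+00 -4.03033621e-04  1.43182462e+00] [ 0.61220076 -0.49705379 -0.5312398 ]
from [4.21400e-01 1.90000e-03 1.30700e-01 8.20375e+01]
[4.21e-01 2.60e-03 6.70e-02 8.20e+01] -> [ 0.6 -0.5 63.7  0. ]
```

Fast and accurate, so I descend and grip.

play_rows(steps=[93, 0, 0, 30, 0, 93, 0, 0, 45, 0, 93, 0, 0, 55, 0, 93, 0, 0, 63.5, 0, 93, 0, 0, 63.5, 0])

```text
clock: 2.65
eef_pos: [0.4202, 0.0023, 0.0658]
tcp_rot: [-3.141, 0.0, 1.433]
ft_force: [-0.6, 0.1, 0.7]
opening: 0.999
finger_force: 0.0
```

play_rows(steps=[93, 0, 0, 0, 0, 25, 0, 0, 0, 0, 25, 0, 0, 0, 0, 25, 0, 0, 0, 0, 25, 0, 0, 0, 0], squeeze=20)

```text
clock: 3.15
eef_pos: [0.4202, 0.0023, 0.0663]
tcp_rot: [3.141, -0.0, 1.433]
ft_force: [-0.4, 0.3, 0.1]
opening: 0.702
finger_force: 0.0
```

play_rows(steps=[20, 0, 0, 0, 0, 20, 0, 0, 0, 0, 20, 0, 0, 0, 0, 20, 0, 0, 0, 0, 20, 0, 0, 0, 0])

```text
clock: 3.65
eef_pos: [0.42, 0.0023, 0.0661]
tcp_rot: [-3.141, -0.0, 1.433]
ft_force: [-0.4, 0.2, 0.2]
opening: 0.318
finger_force: 20.0
```

play_rows(steps=[20, 0, 0, -20, 0, 20, 0, 0, -40, 0, 20, 0, 0, -70, 0, 20, 0, 0, -110, 0, 20, 0, 0, -110, 0])

```text
clock: 4.15
eef_pos: [0.4231, 0.0027, 0.1798]
tcp_rot: [3.132, -0.002, 1.433]
ft_force: [-0.1, 0.9, -1.4]
opening: 0.323
finger_force: 20.0
```

Run:
```python
from h import *
t=snap('top','top2');s=snap('side','side2')
o=env.observe();print(o['opening'],o['finger_force'],o['ft_force'])
# expected window at 82deg
h=np.array([np.cos(1.433),np.sin(1.433)]);p=o['eef_pos'];w=np.r_[p[:2]+.1*h,p[2]-.003-.028];print('window exp',w,proj(s,w),proj(t,w))
a=np.hstack([cv2.resize(t['frame'][240:360,180:340],(400,300)),cv2.resize(s['frame'][170:350,280:520],(400,300))]);cv2.imwrite('pics/c2.png',a)
D=[(.63,.218),(.6184,.056),(.6134,-.1028),(.6195,-.2544)]
plan([(d[0]-.171*h[0],d[1]-.171*h[1],.073+.099+.003,82.1) for d in D])
```

```text
0.3226498101944956 19.999363124370575 [ 0.28298971 -0.69242251 -2.33533531]
window exp [0.43368659 0.10109288 0.1452119 ] [384.72406248 284.29883879] [220.30994115 301.47197062]
from [4.20000e-01 2.00000e-03 1.76200e-01 8.20846e+01]
[6.065e-01 4.860e-02 1.750e-01 8.210e+01] -> [ 71.8 178.4   1.2  -0. ]
[ 0.5949 -0.1134  0.175  82.1   ] -> [-162.1   10.8   -0.    -0. ]
[ 0.5899 -0.2722  0.175  82.1   ] -> [-158.    16.9   -0.    -0. ]
[ 0.596  -0.4238  0.175  82.1   ] -> [-149.3   26.9   -0.    -0. ]
```

View pics/c2.png

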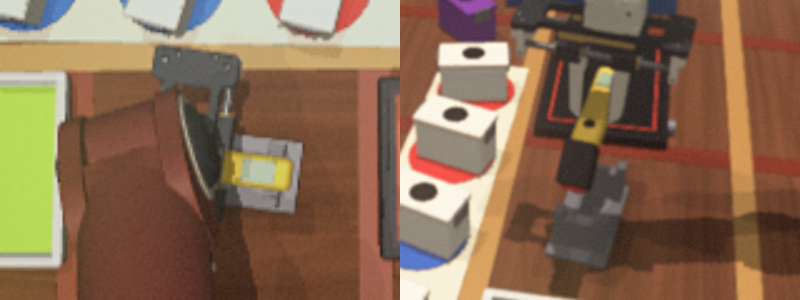

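In the side crop the red window sits at side pixel (384,284), exactly where I predicted, so the grip is true. Next is dot 1.

play_rows(steps=[20, 18, 45, 0, 0, 20, 36, 90, 1, 0, 20, 54, 135, 1, 0, 20, 72, 178, 1, 0, 20, 72, 178, 1, 0])

```text
clock: 4.75
eef_pos: [0.6102, 0.0515, 0.1714]
tcp_rot: [-3.141, -0.003, 1.434]
ft_force: [-0.8, -0.2, -0.5]
opening: 0.318
finger_force: 20.0
```

play_rows(steps=[20, 0, 0, 0, 0, 20, 0, 0, 0, 0, 20, 0, 0, 0, 0, 20, 0, 0, 0, 0, 20, 0, 0, 0, 0])

```text
clock: 5.25
eef_pos: [0.6058, 0.0488, 0.1755]
tcp_rot: [3.141, 0.0, 1.433]
ft_force: [-0.1, -0.2, -1.1]
opening: 0.317
finger_force: 20.0
```

```bash
cat > aim.py <<'E'
from m import *
import sys
def aim(d):
    o=env.observe(); R=Ro.from_euler('xyz',o['tcp_rot']).as_matrix()
    # thermometer frame: x=tool x, z=-tool z, y=-tool y
    Rt=R@np.diag([1,-1,-1]); O=o['eef_pos']+R@[0,0,.003]
    w=O+Rt@[.1,0,-.028]; c=.70710678; Rw=Rt@np.array([[c,0,c],[0,1,0],[-c,0,c]])
    print('clock',o['clock'],'dot in window',(Rw.T@(np.array(d)-w)).round(4),'window',w.round(4)); return w
D=[(.63,.218,.0732),(.6184,.056,.0732),(.6134,-.1028,.0732),(.6195,-.2544,.0735)]
i=int(sys.argv[1]); w=aim(D[i]); s=snap('side',f'aim{i}')
for j in range(4):
    q,m=dark(s,*S[j]); print(j+1,q.round(1),m,'dot',atz(s,*q,.0735).round(4))
u=proj(s,w); x,y=int(u[0]),int(u[1]); h=cv2.cvtColor(s['frame'][y-12:y+12,x-12:x+12],cv2.COLOR_BGR2HSV)
m=(cv2.inRange(h,(0,110,60),(9,255,255))|cv2.inRange(h,(171,110,60),(180,255,255)))
p=np.argwhere(m); print('window px exp',u.round(1),'seen',(p.mean(0)[::-1]+[x-12,y-12]).round(1) if len(p) else None,len(p))
E
python3 aim.py 0
```

```text
clock 5.25 dot in window [ 0.1005 -0.0006 -0.0002] window [0.6196 0.1479 0.1444]
1 [265.2 344.2] 168 dot [0.6294 0.2183 0.0735]
2 [291.5 282.9] 262 dot [0.6236 0.052  0.0735]
3 [315.5 238. ] 42 dot [ 0.6078 -0.1033  0.0735]
4 [325.  200.3] 361 dot [ 0.6175 -0.2593  0.0735]
window px exp [278.1 289.2] seen [275.8 286.9] 38
```

play_rows(steps=[20, 0, 0, 0, 0, 20, 0, 0, 0, 0, 20, 0, 0, 0, 0, 20, 0, 0, 0, 0, 20, 0, 0, 0, 0])

```text
clock: 5.8
eef_pos: [0.6063, 0.0492, 0.1751]
tcp_rot: [-3.142, -0.0, 1.433]
ft_force: [-0.2, -0.2, -1.3]
opening: 0.319
finger_force: 20.0
```

play_rows(steps=[20, 0, 0, 0, 0, 20, 0, 0, 0, 0, 20, 0, 0, 0, 0, 20, 0, 0, 0, 0, 20, 0, 0, 0, 0])

```text
clock: 6.3
eef_pos: [0.6063, 0.0492, 0.1751]
tcp_rot: [3.142, -0.0, 1.433]
ft_force: [0.1, 0.0, -1.2]
opening: 0.318
finger_force: 20.0
```

play_rows(steps=[20, 0, 0, 0, 0, 20, 0, 0, 0, 0, 20, 0, 0, 0, 0, 20, 0, 0, 0, 0, 20, 0, 0, 0, 0])

```text
clock: 6.8
eef_pos: [0.6063, 0.0492, 0.1751]
tcp_rot: [-3.142, -0.0, 1.433]
ft_force: [-0.5, 0.5, -2.0]
opening: 0.323
finger_force: 20.0
```

play_rows(steps=[20, 0, 0, 0, 0, 20, 0, 0, 0, 0, 20, 0, 0, 0, 0, 20, 0, 0, 0, 0, 20, 0, 0, 0, 0])

```text
clock: 7.3
eef_pos: [0.6063, 0.0492, 0.1751]
tcp_rot: [-3.142, -0.0, 1.433]
ft_force: [1.1, -0.3, -1.6]
opening: 0.32
finger_force: 20.0
```

play_rows(steps=[20, 0, 0, 0, 0, 20, 0, 0, 0, 0, 20, 0, 0, 0, 0, 20, 0, 0, 0, 0, 20, 0, 0, 0, 0])

```text
clock: 7.8
eef_pos: [0.6063, 0.0492, 0.1751]
tcp_rot: [3.142, -0.0, 1.433]
ft_force: [0.6, -0.2, -0.8]
opening: 0.326
finger_force: 20.0
```

play_rows(steps=[20, 0, 0, 0, 0, 20, 0, 0, 0, 0, 20, 0, 0, 0, 0, 20, 0, 0, 0, 0, 20, 0, 0, 0, 0])

```text
clock: 8.3
eef_pos: [0.6063, 0.0492, 0.1751]
tcp_rot: [3.142, -0.0, 1.433]
ft_force: [-0.1, -0.1, -1.9]
opening: 0.319
finger_force: 20.0
```

```bash
python3 aim.py 0; python3 -c "
from h import *
cv2.imwrite('pics/c3.png',cv2.resize(load('aim0')['frame'][180:400,220:440],(600,600),interpolation=cv2.INTER_CUBIC))"
```

```text
clock 8.3 dot in window [ 0.1    -0.0003 -0.0003] window [0.62   0.1483 0.1441]
1 [265.2 344.2] 168 dot [0.6294 0.2183 0.0735]
2 [291.5 282.9] 262 dot [0.6235 0.0521 0.0735]
3 [315.2 238.1] 46 dot [ 0.6084 -0.103   0.0735]
4 [325.1 200.4] 364 dot [ 0.6173 -0.2591  0.0735]
window px exp [277.9 289.4] seen [275.  287.1] 43
```

View pics/c3.png

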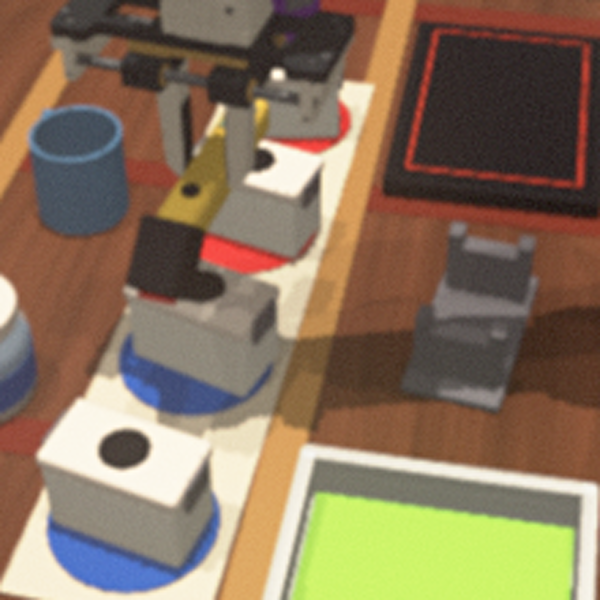

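The picture shows the head aimed at tub 1's dot, with the red window at about (277,286). All tubs are in place. On to dot 2.

play_rows(steps=[20, -40, 3, 0, 0, 20, -80, 6, 0, 0, 20, -120, 8, 0, 0, 20, -162, 11, 0, 0, 20, -162, 11, 0, 0])

```text
clock: 8.85
eef_pos: [0.5937, -0.1234, 0.1745]
tcp_rot: [-3.141, 0.008, 1.42]
ft_force: [-1.1, -0.4, -1.7]
opening: 0.323
finger_force: 20.0
```

play_rows(steps=[20, 0, 0, 0, 0, 20, 0, 0, 0, 0, 20, 0, 0, 0, 0, 20, 0, 0, 0, 0, 20, 0, 0, 0, 0])

```text
clock: 9.35
eef_pos: [0.5951, -0.1118, 0.1751]
tcp_rot: [3.141, -0.0, 1.435]
ft_force: [-0.9, -0.5, -1.9]
opening: 0.322
finger_force: 20.0
```

```bash
python3 aim.py 1
```

```text
clock 9.35 dot in window [ 0.0992 -0.0003 -0.0012] window [ 0.6087 -0.0127  0.1442]
1 [265.1 344.3] 164 dot [0.6294 0.2185 0.0735]
2 [293.6 284.6] 110 dot [0.6181 0.0561 0.0735]
3 [311.5 235.2] 191 dot [ 0.619  -0.112   0.0735]
4 [315.4 201.7] 7 dot [ 0.6397 -0.2491  0.0735]
window px exp [304.6 236.8] seen [302.7 234.2] 57
```

play_rows(steps=[20, 0, 0, 0, 0, 20, 0, 0, 0, 0, 20, 0, 0, 0, 0, 20, 0, 0, 0, 0, 20, 0, 0, 0, 0])

```text
clock: 9.9
eef_pos: [0.5949, -0.1129, 0.1751]
tcp_rot: [-3.142, -0.0, 1.433]
ft_force: [0.1, -0.2, -1.4]
opening: 0.317
finger_force: 20.0
```

play_rows(steps=[20, 0, 0, 0, 0, 20, 0, 0, 0, 0, 20, 0, 0, 0, 0, 20, 0, 0, 0, 0, 20, 0, 0, 0, 0])

```text
clock: 10.4
eef_pos: [0.5949, -0.1128, 0.1751]
tcp_rot: [-3.142, -0.0, 1.433]
ft_force: [0.6, 0.2, -0.9]
opening: 0.324
finger_force: 20.0
```

play_rows(steps=[20, 0, 0, 0, 0, 20, 0, 0, 0, 0, 20, 0, 0, 0, 0, 20, 0, 0, 0, 0, 20, 0, 0, 0, 0])

```text
clock: 10.9
eef_pos: [0.5949, -0.1128, 0.175]
tcp_rot: [-3.142, -0.0, 1.433]
ft_force: [0.1, -0.5, -1.4]
opening: 0.321
finger_force: 20.0
```

play_rows(steps=[20, 0, 0, 0, 0, 20, 0, 0, 0, 0, 20, 0, 0, 0, 0, 20, 0, 0, 0, 0, 20, 0, 0, 0, 0])

```text
clock: 11.4
eef_pos: [0.595, -0.1128, 0.1751]
tcp_rot: [-3.142, -0.0, 1.433]
ft_force: [-0.7, -0.2, -2.4]
opening: 0.32
finger_force: 20.0
```

play_rows(steps=[20, 0, 0, 0, 0, 20, 0, 0, 0, 0, 20, 0, 0, 0, 0, 20, 0, 0, 0, 0, 20, 0, 0, 0, 0])

```text
clock: 11.9
eef_pos: [0.5949, -0.1128, 0.175]
tcp_rot: [-3.141, -0.0, 1.433]
ft_force: [0.2, -0.0, -1.4]
opening: 0.32
finger_force: 20.0
```

play_rows(steps=[20, 0, 0, 0, 0, 20, 0, 0, 0, 0, 20, 0, 0, 0, 0, 20, 0, 0, 0, 0, 20, 0, 0, 0, 0])

```text
clock: 12.4
eef_pos: [0.595, -0.1128, 0.1751]
tcp_rot: [3.142, -0.0, 1.433]
ft_force: [1.5, 0.4, -0.6]
opening: 0.317
finger_force: 20.0
```

```bash
python3 aim.py 1
```

```text
clock 12.4 dot in window [ 0.0999 -0.     -0.0003] window [ 0.6087 -0.0137  0.1441]
1 [265.1 344.3] 165 dot [0.6295 0.2186 0.0735]
2 [293.6 284.6] 110 dot [0.6181 0.0561 0.0735]
3 [311.5 235.2] 190 dot [ 0.6189 -0.112   0.0735]
4 [328. 202.] 1 dot [ 0.6087 -0.2532  0.0735]
window px exp [304.7 236.6] seen [303.6 234.4] 53
```

Dot 3 next: (-158, 17).

play_rows(steps=[20, -40, 4, 0, 0, 20, -80, 8, 0, 0, 20, -120, 12, 0, 0, 20, -158, 17, 0, 0, 20, -158, 17, 0, 0])

```text
clock: 12.95
eef_pos: [0.5877, -0.2815, 0.1743]
tcp_rot: [-3.141, 0.007, 1.421]
ft_force: [-0.7, -0.1, -1.6]
opening: 0.318
finger_force: 20.0
```

play_rows(steps=[20, 0, 0, 0, 0, 20, 0, 0, 0, 0, 20, 0, 0, 0, 0, 20, 0, 0, 0, 0, 20, 0, 0, 0, 0])

```text
clock: 13.45
eef_pos: [0.5904, -0.2707, 0.1752]
tcp_rot: [3.141, -0.0, 1.435]
ft_force: [0.3, -0.0, -1.3]
opening: 0.324
finger_force: 20.0
```

```bash
python3 aim.py 2
```

```text
clock 13.45 dot in window [ 0.0993 -0.     -0.0011] window [ 0.604  -0.1716  0.1442]
1 [265.1 344.3] 165 dot [0.6295 0.2186 0.0735]
2 [293.5 284.7] 107 dot [0.6183 0.0564 0.0735]
3 [313.  238.1] 72 dot [ 0.6132 -0.1022  0.0735]
4 [325.3 197.5] 161 dot [ 0.6193 -0.2724  0.0735]
window px exp [322.7 195.5] seen [321.7 194.4] 58
```

play_rows(steps=[20, 0, 0, 0, 0, 20, 0, 0, 0, 0, 20, 0, 0, 0, 0, 20, 0, 0, 0, 0, 20, 0, 0, 0, 0])

```text
clock: 14.0
eef_pos: [0.59, -0.2717, 0.175]
tcp_rot: [-3.141, -0.0, 1.433]
ft_force: [-0.5, -0.3, -2.1]
opening: 0.322
finger_force: 20.0
```

play_rows(steps=[20, 0, 0, 0, 0, 20, 0, 0, 0, 0, 20, 0, 0, 0, 0, 20, 0, 0, 0, 0, 20, 0, 0, 0, 0])

```text
clock: 14.5
eef_pos: [0.5901, -0.2716, 0.1751]
tcp_rot: [3.142, -0.0, 1.433]
ft_force: [-0.8, 0.1, -1.5]
opening: 0.319
finger_force: 20.0
```

play_rows(steps=[20, 0, 0, 0, 0, 20, 0, 0, 0, 0, 20, 0, 0, 0, 0, 20, 0, 0, 0, 0, 20, 0, 0, 0, 0])

```text
clock: 15.0
eef_pos: [0.5901, -0.2716, 0.175]
tcp_rot: [-3.142, -0.0, 1.433]
ft_force: [0.3, 0.6, -0.8]
opening: 0.316
finger_force: 20.0
```

play_rows(steps=[20, 0, 0, 0, 0, 20, 0, 0, 0, 0, 20, 0, 0, 0, 0, 20, 0, 0, 0, 0, 20, 0, 0, 0, 0])

```text
clock: 15.5
eef_pos: [0.5901, -0.2716, 0.1751]
tcp_rot: [3.142, -0.0, 1.433]
ft_force: [-0.1, -1.0, -1.6]
opening: 0.321
finger_force: 20.0
```

play_rows(steps=[20, 0, 0, 0, 0, 20, 0, 0, 0, 0, 20, 0, 0, 0, 0, 20, 0, 0, 0, 0, 20, 0, 0, 0, 0])

```text
clock: 16.0
eef_pos: [0.5901, -0.2716, 0.175]
tcp_rot: [-3.142, -0.0, 1.433]
ft_force: [0.7, 0.7, -1.9]
opening: 0.321
finger_force: 20.0
```

play_rows(steps=[20, 0, 0, 0, 0, 20, 0, 0, 0, 0, 20, 0, 0, 0, 0, 20, 0, 0, 0, 0, 20, 0, 0, 0, 0])

```text
clock: 16.5
eef_pos: [0.5901, -0.2716, 0.1751]
tcp_rot: [3.142, -0.0, 1.433]
ft_force: [-0.4, 0.8, -1.3]
opening: 0.318
finger_force: 20.0
```

```bash
python3 aim.py 2
```

```text
clock 16.5 dot in window [ 0.0999  0.0001 -0.0003] window [ 0.6038 -0.1726  0.1441]
1 [265.1 344.3] 165 dot [0.6295 0.2186 0.0735]
2 [293.5 284.7] 106 dot [0.6182 0.0563 0.0735]
3 [312.9 238.1] 71 dot [ 0.6134 -0.1022  0.0735]
4 [325.4 197.6] 162 dot [ 0.6192 -0.2718  0.0735]
window px exp [322.8 195.3] seen [321.2 194.2] 55
```

play_rows(steps=[20, -38, 7, 0, 0, 20, -76, 14, 0, 0, 20, -114, 21, 0, 0, 20, -149, 27, 0, 0, 20, -149, 27, 0, 0])

```text
clock: 17.05
eef_pos: [0.5932, -0.4315, 0.1738]
tcp_rot: [-3.14, 0.006, 1.423]
ft_force: [0.5, -0.8, -1.9]
opening: 0.316
finger_force: 20.0
```

play_rows(steps=[20, 0, 0, 0, 0, 20, 0, 0, 0, 0, 20, 0, 0, 0, 0, 20, 0, 0, 0, 0, 20, 0, 0, 0, 0])

```text
clock: 17.55
eef_pos: [0.5967, -0.4221, 0.1754]
tcp_rot: [3.141, -0.0, 1.434]
ft_force: [0.5, 0.4, -1.5]
opening: 0.317
finger_force: 20.0
```

```bash
python3 aim.py 3
```

```text
clock 17.55 dot in window [ 0.0991  0.0002 -0.0012] window [ 0.6103 -0.323   0.1444]
1 [265.1 344.3] 165 dot [0.6295 0.2186 0.0735]
2 [293.5 284.7] 104 dot [0.6182 0.0563 0.0735]
3 [313. 238.] 69 dot [ 0.6133 -0.1023  0.0735]
4 [323.7 201.3] 47 dot [ 0.6199 -0.2547  0.0735]
window px exp [332.4 163.2] seen [333.  162.6] 129
```

play_rows(steps=[20, 0, 0, 0, 0, 20, 0, 0, 0, 0, 20, 0, 0, 0, 0, 20, 0, 0, 0, 0, 20, 0, 0, 0, 0])

```text
clock: 18.1
eef_pos: [0.5964, -0.423, 0.175]
tcp_rot: [-3.142, -0.0, 1.433]
ft_force: [0.1, -0.1, -0.7]
opening: 0.319
finger_force: 20.0
```

play_rows(steps=[20, 0, 0, 0, 0, 20, 0, 0, 0, 0, 20, 0, 0, 0, 0, 20, 0, 0, 0, 0, 20, 0, 0, 0, 0])

```text
clock: 18.6
eef_pos: [0.5964, -0.423, 0.1751]
tcp_rot: [3.142, -0.0, 1.433]
ft_force: [-0.4, -0.2, -1.2]
opening: 0.317
finger_force: 20.0
```

play_rows(steps=[20, 0, 0, 0, 0, 20, 0, 0, 0, 0, 20, 0, 0, 0, 0, 20, 0, 0, 0, 0, 20, 0, 0, 0, 0])

```text
clock: 19.1
eef_pos: [0.5964, -0.4229, 0.175]
tcp_rot: [-3.142, -0.0, 1.433]
ft_force: [0.8, -0.0, -1.0]
opening: 0.32
finger_force: 20.0
```

play_rows(steps=[20, 0, 0, 0, 0, 20, 0, 0, 0, 0, 20, 0, 0, 0, 0, 20, 0, 0, 0, 0, 20, 0, 0, 0, 0])

```text
clock: 19.6
eef_pos: [0.5964, -0.423, 0.1751]
tcp_rot: [3.142, -0.0, 1.433]
ft_force: [-0.2, 0.3, -1.7]
opening: 0.319
finger_force: 20.0
```

play_rows(steps=[20, 0, 0, 0, 0, 20, 0, 0, 0, 0, 20, 0, 0, 0, 0, 20, 0, 0, 0, 0, 20, 0, 0, 0, 0])

```text
clock: 20.1
eef_pos: [0.5964, -0.4229, 0.1751]
tcp_rot: [3.142, -0.0, 1.433]
ft_force: [0.1, 0.9, -2.0]
opening: 0.318
finger_force: 20.0
```

play_rows(steps=[20, 0, 0, 0, 0, 20, 0, 0, 0, 0, 20, 0, 0, 0, 0, 20, 0, 0, 0, 0, 20, 0, 0, 0, 0])

```text
clock: 20.6
eef_pos: [0.5964, -0.4229, 0.1751]
tcp_rot: [3.142, -0.0, 1.433]
ft_force: [0.3, -0.4, -1.7]
opening: 0.322
finger_force: 20.0
```

```bash
python3 aim.py 3; python3 -c "
from h import *
plan([(.43,-.2,.18,82.1),(.4203,.0023,.18,82.1),(.4203,.0023,.0675,82.1)])
cv2.imwrite('pics/c4.png',cv2.resize(load('aim3')['frame'][130:400,220:490],(600,600),interpolation=cv2.INTER_CUBIC))"
```

```text
clock 20.6 dot in window [ 0.0995  0.0002 -0.0003] window [ 0.6101 -0.3239  0.1441]
1 [265.1 344.3] 165 dot [0.6295 0.2186 0.0735]
2 [293.5 284.7] 105 dot [0.6182 0.0565 0.0735]
3 [312.9 238. ] 70 dot [ 0.6135 -0.1023  0.0735]
4 [323.7 201.3] 47 dot [ 0.6199 -0.2547  0.0735]
window px exp [332.5 163.2] seen [333.2 162.7] 128
from [ 0.5963 -0.4229  0.1751 82.1016]
[ 0.43 -0.2   0.18 82.1 ] -> [ 198.  -195.4   -4.9    0. ]
[4.203e-01 2.300e-03 1.800e-01 8.210e+01] -> [199.  -37.4  -0.   -0. ]
[4.203e-01 2.300e-03 6.750e-02 8.210e+01] -> [  0.    0.  112.5  -0. ]
```

View pics/c4.png

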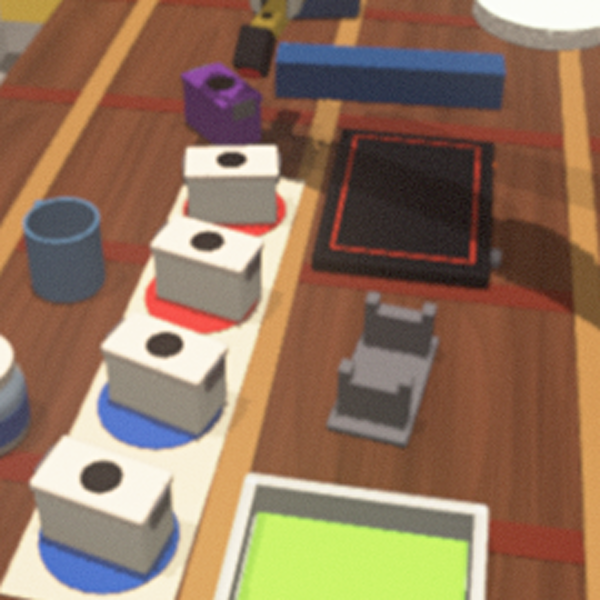

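The picture shows the head still on dot 4, all tubs undisturbed and the cradle empty. I'll return the thermometer.

play_rows(steps=[20, 30, -30, -5, 0, 20, 65, -65, -5, 0, 20, 105, -100, -5, 0, 20, 145, -140, -5, 0, 20, 175, -170, -5, 0])

```text
clock: 21.15
eef_pos: [0.4523, -0.2263, 0.1805]
tcp_rot: [3.14, 0.0, 1.433]
ft_force: [0.8, 0.5, -0.4]
opening: 0.323
finger_force: 20.0
```

play_rows(steps=[20, 23, -25, 0, 0, 20, 60, -35, 0, 0, 20, 100, -45, 0, 0, 20, 140, -50, 0, 0, 20, 180, -55, 0, 0])

```text
clock: 21.65
eef_pos: [0.4237, -0.0407, 0.1808]
tcp_rot: [3.14, 0.0, 1.432]
ft_force: [1.0, 0.0, -1.5]
opening: 0.319
finger_force: 20.0
```

play_rows(steps=[20, 42, -8, 0, 0, 20, 42, -8, 0, 0, 20, 42, -8, 0, 0, 20, 42, -8, 0, 0, 20, 42, -8, 0, 0])

```text
clock: 22.15
eef_pos: [0.4215, -0.001, 0.1801]
tcp_rot: [3.142, 0.001, 1.43]
ft_force: [0.3, 0.4, -1.8]
opening: 0.323
finger_force: 20.0
```

```bash
python3 -c "
from h import *
plan([(.4203,.0023,.0685,82.1)])"
```

```text
from [ 4.21500e-01 -1.00000e-03  1.80100e-01  8.19222e+01]
[4.203e-01 2.300e-03 6.850e-02 8.210e+01] -> [  3.1  -1.7 111.6  -0.2]
```

play_rows(steps=[20, 1, -1, 30, 0, 20, 1, -1, 60, 0, 20, 1, -1, 80, 0, 20, 1, -1, 90, 0, 20, 1, -1, 95, 0])

```text
clock: 22.65
eef_pos: [0.4205, 0.0009, 0.0844]
tcp_rot: [-3.141, 0.0, 1.431]
ft_force: [-0.5, 0.8, -1.6]
opening: 0.325
finger_force: 20.0
```

```bash
python3 -c "
from h import *
plan([(.4203,.0023,.0675,82.1)]);print(env.observe()['ft_force'])"
```

```text
from [4.20500e-01 9.00000e-04 8.44000e-02 8.20073e+01]
[4.203e-01 2.300e-03 6.750e-02 8.210e+01] -> [ 1.4 -0.4 16.9 -0.1]
[-0.48937439  0.75335674 -1.61383743]
```

play_rows(steps=[20, 1, 0, 6, 0, 20, 1, 0, 12, 0, 20, 1, 0, 17, 0, 20, 1, 0, 17, 0, 20, 1, 0, 17, 0])

```text
clock: 23.15
eef_pos: [0.4208, 0.0028, 0.0682]
tcp_rot: [3.141, -0.0, 1.433]
ft_force: [-0.2, -0.3, -1.8]
opening: 0.322
finger_force: 20.0
```

play_rows(steps=[34, 0, 0, 0, 0, 40, 0, 0, 0, 0, 60, 0, 0, 0, 0, 93, 0, 0, 0, 0, 93, 0, 0, 0, 0])

```text
clock: 23.65
eef_pos: [0.4208, 0.0027, 0.0682]
tcp_rot: [3.141, -0.0, 1.433]
ft_force: [-0.7, -0.8, 0.6]
opening: 0.636
finger_force: 0.0
```

play_rows(steps=[93, 0, 0, 0, 0, 93, 0, 0, 0, 0, 93, 0, 0, 0, 0, 93, 0, 0, 0, 0, 93, 0, 0, 0, 0])

```text
clock: 24.15
eef_pos: [0.4207, 0.0027, 0.0681]
tcp_rot: [-3.142, -0.0, 1.433]
ft_force: [0.3, 0.0, -0.5]
opening: 0.996
finger_force: 0.0
```

play_rows(steps=[93, 0, 0, -20, 0, 93, 0, 0, -50, 0, 93, 0, 0, -90, 0, 93, 0, 0, -130, 0, 93, 0, 0, -130, 0])

```text
clock: 24.65
eef_pos: [0.424, 0.0033, 0.2024]
tcp_rot: [3.131, -0.002, 1.433]
ft_force: [1.6, 0.3, -0.3]
opening: 1.003
finger_force: 0.0
```

play_rows(steps=[93, 0, 0, -40, 0, 93, -40, 0, -60, 0, 93, -90, 0, -60, 0, 93, -140, 0, -60, 0, 93, -180, 0, -60, 0])

```text
clock: 25.15
eef_pos: [0.3945, -0.1784, 0.2574]
tcp_rot: [-3.14, 0.001, 1.431]
ft_force: [0.8, 0.3, -0.5]
opening: 1.003
finger_force: 0.0
```

```bash
python3 -c "
from m import *
t=snap('top','top5');s=snap('side','side5'); dots(t,s)
o=env.observe();print(o['clock'],o['eef_pos'],o['tcp_rot'])
# tub lid outlines: white lid corners from top
a=np.hstack([cv2.resize(t['frame'][190:350,150:390],(450,300)),cv2.resize(s['frame'][230:350,300:440],(350,300))]);cv2.imwrite('pics/c5.png',a)"
```

```text
dot [183.1 225.7] 123 [265.1 344.3] 166 [0.6301 0.2177 0.0726] err 0.0007 [0.6302 0.2174 0.074 ]
dot [245.3 229.6] 116 [293.5 284.6] 106 [0.6185 0.0556 0.0729] err 0.0001 [0.6184 0.0554 0.074 ]
dot [306.6 230.9] 109 [312.9 238. ] 70 [ 0.6135 -0.1027  0.0732] err 0.0002 [ 0.6132 -0.1028  0.074 ]
dot [365.7 228. ] 110 [323.7 201.2] 46 [ 0.6195 -0.2546  0.0737] err 0.0007 [ 0.6191 -0.2546  0.074 ]
25.25 [ 0.39371851 -0.18182542  0.25671923] [-3.13905924e+00  2.38469078e-03  1.42118192e+00]
```

View pics/c5.png

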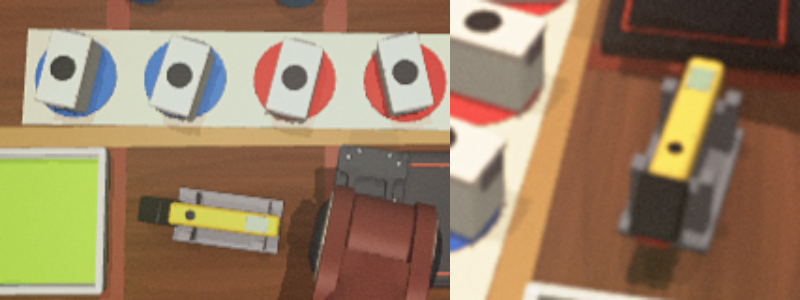

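The thermometer is back in its cradle, head towards +y, and the tubs are unmoved. Next I measure the tub yaws.

```bash
cat > yaw.py <<'E'
from m import *
def tubyaw(t,c,z=.074):
    g=cv2.GaussianBlur(t['frame'],(3,3),0).astype(float).min(2)   # white high, red/blue low, cream a bit lower
    best=[]
    for a in range(-90,90):
        R=np.array([[np.cos(np.radians(a)),-np.sin(np.radians(a))],[np.sin(np.radians(a)),np.cos(np.radians(a))]])
        def samp(k):
            sc=0;n=0
            L,W=.0515+k,.029+k; u=np.linspace(-.85,.85,21)
            P=np.r_[np.c_[u*L,0*u+W],np.c_[u*L,0*u-W],np.c_[0*u+L,u*W],np.c_[0*u-L,u*W]]@R.T+c[:2]
            q=np.array([proj(t,(*p,z)) for p in P]).astype(np.float32)
            return cv2.remap(g.astype(np.float32),q[:,0].reshape(-1,1),q[:,1].reshape(-1,1),cv2.INTER_LINEAR)
        best.append((np.mean(np.clip(samp(-.005)-samp(.005),-10,80)),a))
    best.sort(reverse=True); return best[:3]
E
python3 - <<'E'
from yaw import *
t=load('top5')
for c in [(.6301,.2177),(.6185,.0556),(.6135,-.1027),(.6195,-.2546)]: print(tubyaw(t,c))
E
```

```text
[(np.float32(61.359596), -7), (np.float32(61.25014), -6), (np.float32(61.16869), -8)]
[(np.float32(55.302048), -18), (np.float32(55.2154), -17), (np.float32(55.128952), -19)]
[(np.float32(58.688744), -15), (np.float32(58.672863), -14), (np.float32(58.629128), -16)]
[(np.float32(73.82233), 5), (np.float32(73.59275), 6), (np.float32(73.57746), 4)]
```

Run:
```python
from h import *
plan([(.5,-.22,.2,43),(.6195,-.2546,.2,5),(.6195,-.2546,.057,5),(.6195,-.2546,.16,5),(.42,-.361,.16,0),(.42,-.361,.0745,0),(.42,-.361,.17,0)])
```

```text
from [ 0.3937 -0.1818  0.2567 81.4277]
[ 0.5  -0.22  0.2  43.  ] -> [-21.9 110.8  56.7  38.4]
[ 0.6195 -0.2546  0.2     5.    ] -> [ 63.8 106.8  -0.   38. ]
[ 0.6195 -0.2546  0.057   5.    ] -> [  0.   0. 143.  -0.]
[ 0.6195 -0.2546  0.16    5.    ] -> [   0.    0. -103.   -0.]
[ 0.42  -0.361  0.16   0.   ] -> [-208.    88.6   -0.     5. ]
[ 0.42   -0.361   0.0745  0.    ] -> [ 0.   0.  85.5 -0. ]
[ 0.42  -0.361  0.17   0.   ] -> [  0.    0.  -95.5  -0. ]
```

play_rows(steps=[93, -22, 111, 57, 38.4, 93, -22, 111, 57, 38.4, 93, -22, 111, 57, 38.4, 93, -22, 111, 57, 38.4, 93, -22, 111, 57, 38.4])

```text
clock: 25.75
eef_pos: [0.503, -0.211, 0.1988]
tcp_rot: [-3.138, 0.001, 0.76]
ft_force: [-0.1, 0.6, 0.1]
opening: 1.001
finger_force: 0.0
```

play_rows(steps=[93, 64, 107, 0, 38, 93, 64, 107, 0, 38, 93, 64, 107, 0, 38, 93, 64, 107, 0, 38, 93, 64, 107, 0, 38])

```text
clock: 26.25
eef_pos: [0.6237, -0.2438, 0.1988]
tcp_rot: [-3.14, 0.003, 0.097]
ft_force: [-0.5, -0.4, -0.3]
opening: 1.003
finger_force: 0.0
```

play_rows(steps=[93, 0, 0, 0, 0, 93, 0, 0, 0, 0, 93, 0, 0, 0, 0, 93, 0, 0, 0, 0, 93, 0, 0, 0, 0])

```text
clock: 26.75
eef_pos: [0.623, -0.2458, 0.2012]
tcp_rot: [-3.141, -0.0, 0.1]
ft_force: [0.2, -0.0, 0.4]
opening: 1.0
finger_force: 0.0
```

Run:
```python
from h import *
plan([(.6195,-.2546,.1,5),(.6195,-.2546,.057,5)])
s=snap('side','s6')
from m import *
print([dark(s,*q)[0].round(1) for q in S[:3]])
```

```text
from [ 0.623  -0.2458  0.2012  5.7126]
[ 0.6195 -0.2546  0.1     5.    ] -> [ -4.3   8.4 101.2   0.7]
[ 0.6195 -0.2546  0.057   5.    ] -> [ 0.  0. 43. -0.]
[array([265.1, 344.3]), array([293.5, 284.7]), array([313.1, 238.1])]
```

play_rows(steps=[93, -4, 8.5, 30, 0.7, 93, -4, 8.5, 60, 0.7, 93, -4, 8.5, 90, 0.7, 93, -4, 8.5, 101, 0.7, 93, -4, 8.5, 101, 0.7])

```text
clock: 27.3
eef_pos: [0.6189, -0.2541, 0.0984]
tcp_rot: [-3.14, 0.003, 0.088]
ft_force: [0.5, 0.2, 0.4]
opening: 0.999
finger_force: 0.0
```

play_rows(steps=[93, 0, 0, 15, 0, 93, 0, 0, 30, 0, 93, 0, 0, 43, 0, 93, 0, 0, 43, 0, 93, 0, 0, 43, 0])

```text
clock: 27.8
eef_pos: [0.6199, -0.2545, 0.0567]
tcp_rot: [-3.141, 0.001, 0.087]
ft_force: [0.2, 0.3, -0.4]
opening: 1.001
finger_force: 0.0
```

play_rows(steps=[75, 0, 0, 0, 0, 68, 0, 0, 0, 0, 63, 0, 0, 0, 0, 58, 0, 0, 0, 0, 54, 0, 0, 0, 0], squeeze=10)

```text
clock: 28.3
eef_pos: [0.6201, -0.2543, 0.0573]
tcp_rot: [-3.141, -0.0, 0.088]
ft_force: [0.1, 0.5, 0.5]
opening: 0.637
finger_force: 9.7
```

play_rows(steps=[50, 0, 0, 0, 0, 50, 0, 0, 0, 0, 50, 0, 0, 0, 0, 50, 0, 0, 0, 0, 50, 0, 0, 0, 0])

```text
clock: 28.8
eef_pos: [0.6201, -0.2543, 0.0573]
tcp_rot: [-3.141, -0.0, 0.088]
ft_force: [-0.3, 1.4, 3.0]
opening: 0.638
finger_force: 9.7
```

play_rows(steps=[50, 0, 0, -8, 0, 50, 0, 0, -20, 0, 50, 0, 0, -40, 0, 50, 0, 0, -70, 0, 50, 0, 0, -103, 0])

```text
clock: 29.3
eef_pos: [0.6188, -0.2548, 0.1603]
tcp_rot: [-3.141, 0.003, 0.087]
ft_force: [0.7, 0.6, -4.0]
opening: 0.635
finger_force: 9.7
```

play_rows(steps=[50, -30, 13, 0, 1, 50, -75, 32, 0, 2, 50, -120, 50, 0, 3, 50, -165, 71, 0, 5, 50, -208, 89, 0, 5])

```text
clock: 29.8
eef_pos: [0.4179, -0.363, 0.1606]
tcp_rot: [3.14, 0.001, -0.002]
ft_force: [-0.4, -0.3, -4.3]
opening: 0.626
finger_force: 9.9
```

play_rows(steps=[50, 0, 0, 0, 0, 50, 0, 0, 0, 0, 50, 0, 0, 30, 0, 50, 0, 0, 50, 0, 50, 0, 0, 65, 0])

```text
clock: 30.3
eef_pos: [0.4219, -0.3598, 0.094]
tcp_rot: [-3.14, -0.0, 0.003]
ft_force: [-0.4, 0.0, -4.1]
opening: 0.626
finger_force: 10.0
```

Run:
```python
from h import *
plan([(.42,-.361,.0745,0)])
```

```text
from [ 0.4219 -0.3598  0.094   0.1675]
[ 0.42   -0.361   0.0745  0.    ] -> [-1.9  1.2 19.5  0.2]
```

play_rows(steps=[50, 0, 0, 8, 0, 50, 0, 0, 14, 0, 50, 0, 0, 19.5, 0, 50, 0, 0, 19.5, 0, 50, 0, 0, 19.5, 0])

```text
clock: 30.8
eef_pos: [0.4211, -0.3616, 0.076]
tcp_rot: [3.141, -0.001, 0.0]
ft_force: [0.1, -0.4, -3.3]
opening: 0.624
finger_force: 10.0
```

play_rows(steps=[64, 0, 0, 0, 0, 72, 0, 0, 0, 0, 84, 0, 0, 0, 0, 84, 0, 0, 0, 0, 84, 0, 0, 0, 0])

```text
clock: 31.3
eef_pos: [0.4206, -0.3615, 0.0758]
tcp_rot: [3.141, -0.0, 0.0]
ft_force: [0.0, 0.3, -0.7]
opening: 0.9
finger_force: 0.0
```

play_rows(steps=[84, 0, 0, 0, 0, 84, 0, 0, -20, 0, 84, 0, 0, -50, 0, 84, 0, 0, -80, 0, 84, 0, 0, -100, 0])

```text
clock: 31.8
eef_pos: [0.4211, -0.3619, 0.1776]
tcp_rot: [3.14, -0.002, 0.0]
ft_force: [-0.5, -0.0, 0.2]
opening: 0.898
finger_force: 0.0
```

Run:
```python
from m import *
t=snap('top','t7');s=snap('side','s7')
T.pop();S.pop(); dots(t,s)
plan([(.5,-.2,.19,-8),(.6135,-.1027,.17,-15)])
cv2.imwrite('pics/c7.png',s['frame'][100:400,200:500])
```

```text
dot [183.  225.8] 120 [265.1 344.3] 166 [0.63   0.218  0.0729] err 0.0006 [0.6301 0.2177 0.074 ]
dot [245.2 229.6] 109 [293.5 284.7] 105 [0.6184 0.056  0.073 ] err 0.0001 [0.6183 0.0559 0.074 ]
dot [306.6 231. ] 107 [312.9 238.1] 67 [ 0.6135 -0.1028  0.073 ] err 0.0004 [ 0.6131 -0.1028  0.074 ]
from [ 0.4221 -0.3628  0.1785 -0.0013]
[ 0.5  -0.2   0.19 -8.  ] -> [  77.8 -162.8  -11.5    8. ]
[  0.6135  -0.1027   0.17   -15.    ] -> [  98.9 -112.1   20.     7. ]
```

View pics/c7.png

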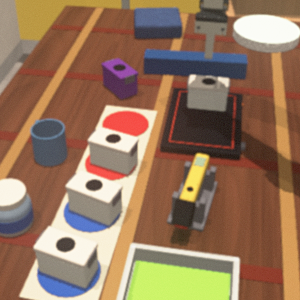

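Tub 4 stands upright on the plate at crop (208,92), near its far end. Tub 3 is next.

play_rows(steps=[93, 20, -40, -12, 4, 93, 38, -80, -12, 8, 93, 58, -120, -12, 8, 93, 78, -163, -12, 8, 93, 78, -163, -12, 8])

```text
clock: 32.4
eef_pos: [0.5016, -0.1888, 0.1862]
tcp_rot: [-3.135, 0.001, -0.125]
ft_force: [-0.1, 0.4, -0.1]
opening: 0.998
finger_force: 0.0
```

play_rows(steps=[93, 25, -28, 5, 4, 93, 50, -56, 10, 7, 93, 75, -84, 15, 7, 93, 99, -112, 20, 7, 93, 99, -112, 20, 7])

```text
clock: 32.9
eef_pos: [0.6145, -0.0947, 0.1648]
tcp_rot: [-3.137, 0.002, -0.253]
ft_force: [-1.4, 1.6, 0.5]
opening: 1.002
finger_force: 0.0
```

play_rows(steps=[93, 0, 0, 0, 0, 93, 0, 0, 0, 0, 93, 0, 0, 0, 0, 93, 0, 0, 0, 0, 93, 0, 0, 0, 0])

```text
clock: 33.4
eef_pos: [0.6118, -0.1021, 0.1679]
tcp_rot: [3.141, -0.0, -0.263]
ft_force: [0.5, 1.4, 0.2]
opening: 1.0
finger_force: 0.0
```

Run:
```python
from h import *
plan([(.6135,-.1027,.1,-15),(.6135,-.1027,.057,-15),(.6135,-.1027,.16,-15),(.42,-.241,.16,0),(.42,-.241,.0735,0)])
s=snap('side','s8')
from m import *
print([dark(s,*q)[0].round(1) for q in S[:2]])
```

```text
from [  0.6118  -0.1021   0.1679 -15.0661]
[  0.6135  -0.1027   0.1    -15.    ] -> [ 1.8  0.1 67.9 -0.1]
[  0.6135  -0.1027   0.057  -15.    ] -> [ 0. -0. 43. -0.]
[  0.6135  -0.1027   0.16   -15.    ] -> [   0.   -0. -103.   -0.]
[ 0.42  -0.241  0.16   0.   ] -> [-151.1  183.7   -0.   -15. ]
[ 0.42   -0.241   0.0735  0.    ] -> [ 0.   0.  86.5 -0. ]
[array([265.1, 344.3]), array([293.5, 284.7])]
```

play_rows(steps=[93, 2, 0, 25, 0, 93, 2, 0, 50, 0, 93, 2, 0, 80, 0, 93, 2, 0, 100, 0, 93, 2, 0, 111, 0])

```text
clock: 33.95
eef_pos: [0.6128, -0.1017, 0.0547]
tcp_rot: [3.141, 0.003, -0.262]
ft_force: [0.0, 0.8, 0.1]
opening: 1.0
finger_force: 0.0
```

play_rows(steps=[90, 0, 0, 0, 0, 75, 0, 0, 0, 0, 68, 0, 0, 0, 0, 63, 0, 0, 0, 0, 58, 0, 0, 0, 0])

```text
clock: 34.45
eef_pos: [0.6145, -0.1018, 0.0575]
tcp_rot: [-3.141, -0.002, -0.262]
ft_force: [-0.9, -0.2, -0.3]
opening: 0.674
finger_force: 0.0
```

play_rows(steps=[54, 0, 0, 0, 0, 50, 0, 0, 0, 0, 50, 0, 0, 0, 0, 50, 0, 0, 0, 0, 50, 0, 0, 0, 0])

```text
clock: 34.95
eef_pos: [0.6143, -0.1023, 0.0572]
tcp_rot: [3.141, -0.001, -0.262]
ft_force: [-1.2, -0.7, 5.4]
opening: 0.626
finger_force: 10.0
```

play_rows(steps=[50, 0, 0, -8, 0, 50, 0, 0, -20, 0, 50, 0, 0, -40, 0, 50, 0, 0, -70, 0, 50, 0, 0, -103, 0])

```text
clock: 35.45
eef_pos: [0.6128, -0.101, 0.1596]
tcp_rot: [-3.141, 0.004, -0.261]
ft_force: [1.0, 0.2, -4.9]
opening: 0.624
finger_force: 10.0
```

play_rows(steps=[50, -22, 28, 0, -2, 50, -55, 68, 0, -5, 50, -88, 108, 0, -9, 50, -120, 147, 0, -12, 50, -151, 184, 0, -15])

```text
clock: 35.95
eef_pos: [0.4207, -0.2396, 0.1598]
tcp_rot: [-3.142, 0.0, 0.003]
ft_force: [0.7, -1.0, -4.2]
opening: 0.621
finger_force: 10.0
```

play_rows(steps=[50, 0, 0, 0, 0, 50, 0, 0, 0, 0, 50, 0, 0, 30, 0, 50, 0, 0, 50, 0, 50, 0, 0, 65, 0])

```text
clock: 36.45
eef_pos: [0.4238, -0.2372, 0.0935]
tcp_rot: [-3.14, -0.0, 0.003]
ft_force: [-0.9, -0.5, -4.1]
opening: 0.621
finger_force: 10.0
```

Run:
```python
from h import *
plan([(.42,-.241,.0745,0)])
```

```text
from [ 0.4238 -0.2372  0.0935  0.171 ]
[ 0.42   -0.241   0.0745  0.    ] -> [-3.9  3.8 19.   0.2]
```

play_rows(steps=[50, -3, 2, 8, 0, 50, -3, 2, 14, 0, 50, -3, 2, 20, 0, 50, -3, 2, 20, 0, 50, -3, 2, 20, 0])

```text
clock: 36.95
eef_pos: [0.4206, -0.2411, 0.0749]
tcp_rot: [3.141, -0.002, 0.0]
ft_force: [0.1, 0.6, -4.7]
opening: 0.623
finger_force: 10.0
```

play_rows(steps=[64, 0, 0, 0, 0, 72, 0, 0, 0, 0, 84, 0, 0, 0, 0, 84, 0, 0, 0, 0, 84, 0, 0, 0, 0])

```text
clock: 37.45
eef_pos: [0.4198, -0.2412, 0.0748]
tcp_rot: [3.141, -0.001, 0.0]
ft_force: [-0.3, -0.5, 1.1]
opening: 0.898
finger_force: 0.0
```

play_rows(steps=[84, 0, 0, 0, 0, 84, 0, 0, -20, 0, 84, 0, 0, -50, 0, 84, 0, 0, -90, 0, 84, 0, 0, -120, 0])

```text
clock: 37.95
eef_pos: [0.4199, -0.2412, 0.1966]
tcp_rot: [3.141, -0.001, 0.0]
ft_force: [0.2, 0.7, -0.4]
opening: 0.902
finger_force: 0.0
```

Run:
```python
from m import *
t=snap('top','t9');s=snap('side','s9')
T=T[:2];S=S[:2]; import m; m.T=T;m.S=S; dots(t,s)
print(dark(s,*proj(s,(.42,-.361,.09))), proj(s,(.42,-.361,.09)))
plan([(.5,-.12,.19,-8),(.6185,.0556,.17,-18)])
cv2.imwrite('pics/c9.png',s['frame'][100:400,200:500])
```

```text
dot [183.  225.8] 120 [265.1 344.2] 169 [0.63  0.218 0.073] err 0.0006 [0.6301 0.2177 0.074 ]
dot [245.2 229.6] 109 [293.7 284.8] 101 [0.6183 0.056  0.073 ] err 0.0004 [0.6183 0.0559 0.074 ]
(array([408.28571429, 181.11904762]), np.int32(42)) [408.12554774 181.06749236]
from [ 0.4221 -0.2424  0.1985 -0.0019]
[ 0.5  -0.12  0.19 -8.  ] -> [  77.9 -122.4    8.5    8. ]
[  0.6185   0.0556   0.17   -18.    ] -> [  92.9 -190.4   20.    10. ]
```

play_rows(steps=[93, 20, -30, 0, 4, 93, 40, -60, 0, 8, 93, 60, -90, 0, 8, 93, 80, -121, 0, 8, 93, 80, -121, 0, 8])

```text
clock: 38.55
eef_pos: [0.5019, -0.1135, 0.1934]
tcp_rot: [-3.137, 0.0, -0.129]
ft_force: [0.2, -0.0, 0.0]
opening: 1.002
finger_force: 0.0
```

play_rows(steps=[93, 20, -40, 5, 5, 93, 40, -80, 10, 10, 93, 60, -120, 15, 10, 93, 80, -160, 20, 10, 93, 93, -190, 25, 10])

```text
clock: 39.05
eef_pos: [0.6186, 0.0575, 0.168]
tcp_rot: [-3.141, 0.001, -0.312]
ft_force: [0.5, -0.4, 0.3]
opening: 1.0
finger_force: 0.0
```

play_rows(steps=[93, 0, 0, 0, 0, 93, 0, 0, 0, 0, 93, 0, 0, 0, 0, 93, 0, 0, 0, 0, 93, 0, 0, 0, 0])

```text
clock: 39.55
eef_pos: [0.6178, 0.0534, 0.1699]
tcp_rot: [3.141, -0.0, -0.317]
ft_force: [-0.2, -0.2, 0.3]
opening: 0.999
finger_force: 0.0
```

Run:
```python
from h import *
plan([(.6185,.0556,.057,-18),(.6185,.0556,.17,-18),(.42,.245,.17,0),(.42,.245,.062,0)])
s=snap('side','s10')
from m import *
print([dark(s,*q)[0].round(1) for q in S[:1]])
```

```text
from [  0.6178   0.0534   0.1699 -18.1347]
[  0.6185   0.0556   0.057  -18.    ] -> [-0.000e+00 -2.300e+00  1.129e+02 -1.000e-01]
[  0.6185   0.0556   0.17   -18.    ] -> [   0.   -0. -113.   -0.]
[0.42  0.245 0.17  0.   ] -> [-247.3 -118.8   -0.   -18. ]
[0.42  0.245 0.062 0.   ] -> [  0.   0. 108.  -0.]
[array([265.1, 344.2])]
```

play_rows(steps=[93, 0, -2, 25, 0, 93, 0, -2, 50, 0, 93, 0, -2, 80, 0, 93, 0, -2, 102, 0, 93, 0, -2, 113, 0])

```text
clock: 40.1
eef_pos: [0.6173, 0.0565, 0.0547]
tcp_rot: [3.14, 0.003, -0.315]
ft_force: [-0.6, 0.2, 0.8]
opening: 0.998
finger_force: 0.0
```

play_rows(steps=[90, 0, 0, 0, 0, 75, 0, 0, 0, 0, 68, 0, 0, 0, 0, 63, 0, 0, 0, 0, 58, 0, 0, 0, 0])

```text
clock: 40.6
eef_pos: [0.6192, 0.0572, 0.0575]
tcp_rot: [-3.141, -0.001, -0.314]
ft_force: [-0.0, 0.6, 0.1]
opening: 0.671
finger_force: 0.0
```

play_rows(steps=[54, 0, 0, 0, 0, 50, 0, 0, 0, 0, 50, 0, 0, 0, 0, 50, 0, 0, 0, 0, 50, 0, 0, 0, 0])

```text
clock: 41.1
eef_pos: [0.6189, 0.0567, 0.0573]
tcp_rot: [3.141, -0.001, -0.314]
ft_force: [-1.5, -0.4, 5.9]
opening: 0.622
finger_force: 10.0
```

play_rows(steps=[50, 0, 0, -8, 0, 50, 0, 0, -20, 0, 50, 0, 0, -45, 0, 50, 0, 0, -80, 0, 50, 0, 0, -113, 0])

```text
clock: 41.6
eef_pos: [0.6184, 0.0574, 0.1709]
tcp_rot: [-3.141, 0.001, -0.314]
ft_force: [0.9, 0.5, -1.9]
opening: 0.62
finger_force: 10.0
```

play_rows(steps=[50, -30, -14, 0, -2, 50, -70, -34, 0, -5, 50, -110, -53, 0, -8, 50, -150, -72, 0, -11, 50, -190, -91, 0, -14])

```text
clock: 42.1
eef_pos: [0.4646, 0.2037, 0.1702]
tcp_rot: [-3.141, -0.001, -0.068]
ft_force: [-0.8, 0.7, -1.5]
opening: 0.625
finger_force: 10.0
```

Run:
```python
from h import *
plan([(.42,.245,.17,0),(.42,.245,.062,0)])
```

```text
from [ 0.4646  0.2037  0.1702 -3.8704]
[0.42  0.245 0.17  0.   ] -> [-47.3 -38.2   0.2  -3.9]
[0.42  0.245 0.062 0.   ] -> [  0.   0. 108.  -0.]
```

play_rows(steps=[50, -20, -15, 0, -2, 50, -40, -30, 0, -4, 50, -49, -35, 0, -4, 50, -49, -35, 0, -4, 50, -49, -35, 0, -4])

```text
clock: 42.6
eef_pos: [0.4208, 0.2397, 0.1699]
tcp_rot: [3.141, -0.001, -0.002]
ft_force: [0.7, -0.2, -1.3]
opening: 0.62
finger_force: 10.0
```

Run:
```python
from h import *
plan([(.42,.245,.08,0),(.42,.245,.062,0)]);o=env.observe();print(o['ft_force'],o['finger_force'])
s=snap('side','s11');cv2.imwrite('pics/c11.png',s['frame'][150:480,200:500])
```

```text
from [ 0.4208  0.2397  0.1699 -0.1138]
[0.42  0.245 0.08  0.   ] -> [-0.8 -5.3 89.9 -0.1]
[0.42  0.245 0.062 0.   ] -> [ 0.  0. 18. -0.]
[ 0.74431188 -0.15827092 -1.25458827] 9.998191595077515
```

View pics/c11.png

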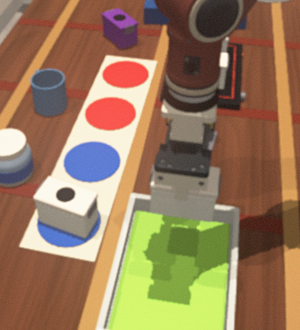

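Tub 2 is in the gripper over the tray at crop (185,190), and tub 1 is still on its trivet. Lowering.

play_rows(steps=[50, 0, -4, 25, 0, 50, 0, -4, 50, 0, 50, 0, -4, 75, 0, 50, 0, -4, 90, 0, 50, 0, -4, 90, 0])

```text
clock: 43.15
eef_pos: [0.4196, 0.2426, 0.0776]
tcp_rot: [3.138, 0.003, -0.003]
ft_force: [0.6, -0.3, -1.8]
opening: 0.623
finger_force: 10.0
```

Run:
```python
from h import *
plan([(.42,.245,.0615,0)])
```

```text
from [ 0.4196  0.2426  0.0776 -0.1614]
[0.42   0.245  0.0615 0.    ] -> [ 0.3 -2.4 16.1 -0.2]
```

play_rows(steps=[50, 0, -2, 7, 0, 50, 0, -2, 13, 0, 50, 0, -2, 18, 0, 50, 0, -2, 18, 0, 50, 0, -2, 18, 0])

```text
clock: 43.65
eef_pos: [0.4197, 0.2467, 0.0618]
tcp_rot: [-3.141, -0.0, 0.0]
ft_force: [0.6, 0.6, -2.3]
opening: 0.623
finger_force: 10.0
```

play_rows(steps=[62, 0, 0, 0, 0, 68, 0, 0, 0, 0, 75, 0, 0, 0, 0, 78, 0, 0, 0, 0, 78, 0, 0, 0, 0])

```text
clock: 44.15
eef_pos: [0.4197, 0.2467, 0.0617]
tcp_rot: [-3.141, -0.0, 0.0]
ft_force: [0.4, 0.6, 0.5]
opening: 0.836
finger_force: 0.0
```

play_rows(steps=[78, 0, 0, 0, 0, 78, 0, 0, -20, 0, 78, 0, 0, -50, 0, 78, 0, 0, -90, 0, 78, 0, 0, -120, 0])

```text
clock: 44.65
eef_pos: [0.4199, 0.2468, 0.1836]
tcp_rot: [-3.141, -0.001, 0.0]
ft_force: [0.5, -0.1, 0.5]
opening: 0.836
finger_force: 0.0
```

play_rows(steps=[93, 30, 0, 0, 0, 93, 60, 0, 0, 0, 93, 60, 0, 0, 0, 93, 60, 0, 0, 0, 93, 60, 0, 0, 0])

```text
clock: 45.15
eef_pos: [0.4783, 0.2467, 0.1812]
tcp_rot: [3.141, 0.002, 0.001]
ft_force: [0.3, 0.8, -0.3]
opening: 0.999
finger_force: 0.0
```

Run:
```python
from yaw import *
t=snap('top','t12');s=snap('side','s12')
import m; m.T=T[:1];m.S=S[:1]; dots(t,s)
print(tubyaw(t,(.6301,.2177)))
for p in [(.42,.245,.077),(.42,-.241,.09),(.42,-.361,.09)]:
  for v in (t,s):
    q=proj(v,p)
    try: d=dark(v,*q); print(p,q.round(1),d[0].round(1),d[1],atz(v,*d[0],p[2]).round(3))
    except Exception as e: print(p,'x')
plan([(.6301,.2177,.17,-7)])
```

```text
dot [183.1 225.7] 123 [265.1 344.3] 164 [0.6301 0.2177 0.0726] err 0.0007 [0.6302 0.2174 0.074 ]
[(np.float32(61.31371), -7), (np.float32(61.25357), -6), (np.float32(61.151577), -8)]
(0.42, 0.245, 0.077) [169.  307.8] [168.5 307.5] 168 [0.421 0.246 0.077]
(0.42, 0.245, 0.077) [380.9 372.7] [380.6 373.9] 297 [0.42  0.248 0.077]
(0.42, -0.241, 0.09) [362.8 306.3] [363.  307.5] 128 [ 0.417 -0.242  0.09 ]
(0.42, -0.241, 0.09) [404.6 206.6] [405.4 206.8] 56 [ 0.418 -0.241  0.09 ]
(0.42, -0.361, 0.09) [411.4 305.9] [412.  306.6] 131 [ 0.418 -0.362  0.09 ]
(0.42, -0.361, 0.09) [408.1 181.1] [408.3 181.1] 42 [ 0.42  -0.361  0.09 ]
from [0.4784 0.2469 0.1814 0.0768]
[ 0.6301  0.2177  0.17   -7.    ] -> [151.7  29.4  11.4   7.1]
```

play_rows(steps=[93, 40, 8, 3, 4, 93, 80, 16, 6, 7, 93, 120, 24, 9, 7, 93, 151, 29, 12, 7, 93, 151, 29, 12, 7])

```text
clock: 45.75
eef_pos: [0.6337, 0.2148, 0.1682]
tcp_rot: [3.139, -0.002, -0.126]
ft_force: [-1.2, -1.4, 0.1]
opening: 1.002
finger_force: 0.0
```

play_rows(steps=[93, 0, 0, 0, 0, 93, 0, 0, 0, 0, 93, 0, 0, 0, 0, 93, 0, 0, 0, 0, 93, 0, 0, 0, 0])

```text
clock: 46.25
eef_pos: [0.6302, 0.2181, 0.17]
tcp_rot: [-3.141, -0.0, -0.121]
ft_force: [0.3, -0.5, -1.3]
opening: 1.001
finger_force: 0.0
```

Run:
```python
from h import *
plan([(.6301,.2177,.057,-7),(.6301,.2177,.17,-7),(.42,.363,.17,0),(.42,.363,.0615,0)])
```

```text
from [ 0.6302  0.2181  0.17   -6.9451]
[ 0.6301  0.2177  0.057  -7.    ] -> [-0.00e+00  4.00e-01  1.13e+02  1.00e-01]
[ 0.6301  0.2177  0.17   -7.    ] -> [   0.   -0. -113.   -0.]
[0.42  0.363 0.17  0.   ] -> [-226.2 -118.6   -0.    -7. ]
[0.42   0.363  0.0615 0.    ] -> [  0.    0.  108.5  -0. ]
```

play_rows(steps=[93, 0, 0, 25, 0, 93, 0, 0, 50, 0, 93, 0, 0, 80, 0, 93, 0, 0, 102, 0, 93, 0, 0, 113, 0])

```text
clock: 46.75
eef_pos: [0.6291, 0.2173, 0.0544]
tcp_rot: [3.14, 0.004, -0.122]
ft_force: [-0.6, 0.3, 0.4]
opening: 1.0
finger_force: 0.0
```

play_rows(steps=[90, 0, 0, 0, 0, 75, 0, 0, 0, 0, 68, 0, 0, 0, 0, 63, 0, 0, 0, 0, 58, 0, 0, 0, 0])

```text
clock: 47.25
eef_pos: [0.6312, 0.2179, 0.0576]
tcp_rot: [-3.141, -0.001, -0.122]
ft_force: [1.1, -0.7, -0.7]
opening: 0.675
finger_force: 0.0
```

play_rows(steps=[54, 0, 0, 0, 0, 50, 0, 0, 0, 0, 50, 0, 0, 0, 0, 50, 0, 0, 0, 0, 50, 0, 0, 0, 0])

```text
clock: 47.75
eef_pos: [0.631, 0.2176, 0.0573]
tcp_rot: [-3.141, -0.001, -0.122]
ft_force: [-0.6, -0.5, 5.4]
opening: 0.635
finger_force: 9.8
```

play_rows(steps=[50, 0, 0, -8, 0, 50, 0, 0, -20, 0, 50, 0, 0, -45, 0, 50, 0, 0, -80, 0, 50, 0, 0, -113, 0])

```text
clock: 48.25
eef_pos: [0.63, 0.2177, 0.1704]
tcp_rot: [3.141, 0.002, -0.122]
ft_force: [1.4, 0.2, -3.9]
opening: 0.636
finger_force: 9.8
```

play_rows(steps=[50, -30, -16, 0, -1, 50, -70, -37, 0, -2, 50, -110, -58, 0, -4, 50, -150, -79, 0, -5, 50, -190, -100, 0, -7])

```text
clock: 48.75
eef_pos: [0.4523, 0.3408, 0.1698]
tcp_rot: [-3.141, 0.0, 0.001]
ft_force: [1.1, 0.5, -4.0]
opening: 0.626
finger_force: 9.9
```

play_rows(steps=[50, -36, -19, 0, 0, 50, -36, -19, 0, 0, 50, -36, -19, 0, 0, 50, -36, -19, 0, 0, 50, -36, -19, 0, 0])

```text
clock: 49.25
eef_pos: [0.4197, 0.3578, 0.1696]
tcp_rot: [3.141, -0.001, -0.003]
ft_force: [0.6, -0.1, -2.8]
opening: 0.623
finger_force: 10.0
```

Run:
```python
from h import *
plan([(.42,.363,.0615,0)])
```

```text
from [ 0.4197  0.3578  0.1696 -0.1674]
[0.42   0.363  0.0615 0.    ] -> [  0.3  -5.2 108.1  -0.2]
```

play_rows(steps=[50, 0, -3, 25, 0, 50, 0, -3, 50, 0, 50, 0, -3, 75, 0, 50, 0, -3, 90, 0, 50, 0, -3, 90, 0])

```text
clock: 49.75
eef_pos: [0.418, 0.3599, 0.0773]
tcp_rot: [3.138, 0.004, -0.002]
ft_force: [-0.1, -0.1, -3.2]
opening: 0.623
finger_force: 10.0
```

play_rows(steps=[50, 0, 0, 6, 0, 50, 0, 0, 12, 0, 50, 0, 0, 18, 0, 50, 0, 0, 18, 0, 50, 0, 0, 18, 0])

```text
clock: 50.25
eef_pos: [0.4183, 0.3621, 0.0618]
tcp_rot: [-3.141, -0.0, 0.0]
ft_force: [0.3, 0.6, -3.3]
opening: 0.621
finger_force: 10.0
```

play_rows(steps=[62, 0, 0, 0, 0, 68, 0, 0, 0, 0, 75, 0, 0, 0, 0, 78, 0, 0, 0, 0, 78, 0, 0, 0, 0])

```text
clock: 50.75
eef_pos: [0.4183, 0.3622, 0.0618]
tcp_rot: [-3.141, -0.0, 0.0]
ft_force: [0.1, 0.3, -0.3]
opening: 0.838
finger_force: 0.0
```

play_rows(steps=[78, 0, 0, 0, 0, 78, 0, 0, -20, 0, 78, 0, 0, -50, 0, 78, 0, 0, -90, 0, 78, 0, 0, -130, 0])

```text
clock: 51.25
eef_pos: [0.4179, 0.3618, 0.1927]
tcp_rot: [3.141, 0.001, 0.0]
ft_force: [0.9, 0.9, -0.6]
opening: 0.843
finger_force: 0.0
```

play_rows(steps=[78, 30, 0, -30, 0, 78, 70, 0, -30, 0, 78, 120, 0, -30, 0, 78, 160, 0, -30, 0, 78, 160, 0, -30, 0])

```text
clock: 51.75
eef_pos: [0.5839, 0.3584, 0.2198]
tcp_rot: [3.138, -0.003, -0.007]
ft_force: [0.1, -0.7, -0.4]
opening: 0.839
finger_force: 0.0
```

Run:
```python
from yaw import *
t=snap('top','t13');s=snap('side','s13')
for p in [(.42,.361,.077),(.42,.245,.077),(.42,-.241,.09),(.42,-.361,.09)]:
  for v in (t,s):
    q=proj(v,p)
    try: d=dark(v,*q); print(p,q.round(1),d[0].round(1),d[1],atz(v,*d[0],p[2]).round(3))
    except Exception as e: print(p,'x')
cv2.imwrite('pics/c13.png',np.hstack([cv2.resize(t['frame'],(400,300)),cv2.resize(s['frame'],(400,300))]))
```

```text
(0.42, 0.361, 0.077) [123.4 308.1] [123.1 309.4] 141 [0.417 0.362 0.077]
(0.42, 0.361, 0.077) [371.7 433.1] [373.2 434.5] 283 [0.417 0.363 0.077]
(0.42, 0.245, 0.077) [169.  307.8] [177.2 304.2] 52 [0.429 0.225 0.077]
(0.42, 0.245, 0.077) [380.9 372.7] [378.4 363.2] 49 [0.427 0.226 0.077]
(0.42, -0.241, 0.09) [362.8 306.3] [363.  307.5] 128 [ 0.417 -0.242  0.09 ]
(0.42, -0.241, 0.09) [404.6 206.6] [405.4 207. ] 47 [ 0.418 -0.24   0.09 ]
(0.42, -0.361, 0.09) [411.4 305.9] [412.  306.6] 132 [ 0.418 -0.362  0.09 ]
(0.42, -0.361, 0.09) [408.1 181.1] [408.6 181.2] 32 [ 0.419 -0.36   0.09 ]
```

View pics/c13.png

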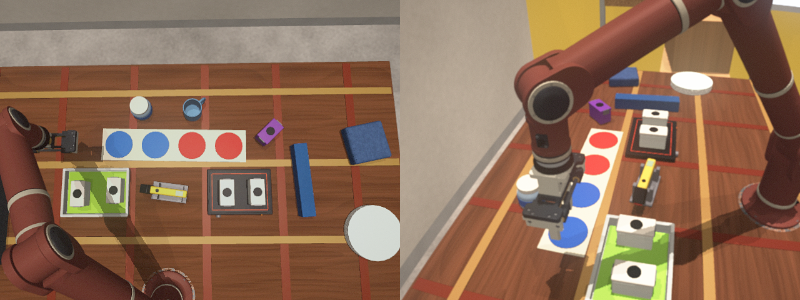

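All four tubs are in their stations, but tub 2 shifted after I placed it, most likely the announced knock. I'll measure it more exactly.

Run:
```python
from yaw import *
t=snap('top','t14');s=snap('side','s14')
p,n=dark(t,180,304,14);q,k=dark(s,378,360,16);X,e=tri(t,p,s,q);print(p,n,q,k,X,e);print(tubyaw(t,X,.077),tubyaw(t,(.418,.362),.077))
print(env.observe()['clock'])
y=blob(t,(22,120,120),(36,255,255),(215,280,310,335)); r=cv2.minAreaRect(y[2]); print('yellow',r)
cv2.imwrite('pics/c14.png',np.hstack([cv2.resize(t['frame'][255:365,85:235],(400,300)),cv2.resize(s['frame'][300:480,300:460],(400,450))[:300]]))
```

```text
[180.84444444 303.94074074] 135 [377.69633508 358.60732984] 191 [0.42925764 0.21558987 0.07641123] 0.00040332095772729475
[(np.float32(79.79348), 1), (np.float32(79.77776), 2), (np.float32(79.711136), 3)] [(np.float32(75.53229), 1), (np.float32(75.51001), 2), (np.float32(75.457855), 0)]
51.95
yellow ((269.1153869628906, 306.576904296875), (58.916500091552734, 11.783299446105957), 7.125016689300537)
```

View pics/c14.png

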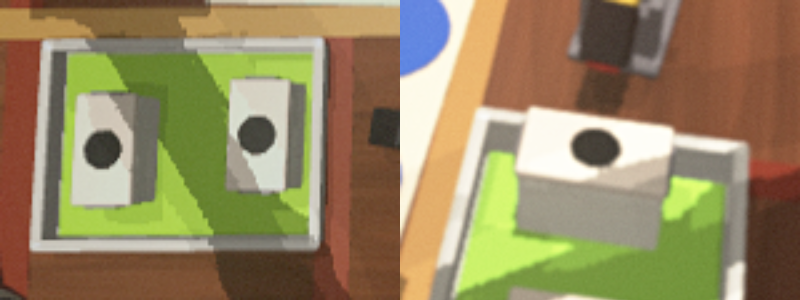

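Tub 2 stands flat on the board at (0.429, 0.216), which is 87 mm from the tray's middle where 110 mm is allowed. It is upright, with its lid at 76 mm, so nothing needs mending. The thermometer is home. Handing in.

```bash
python3 -c "
from rig import env
print(env.finish_job())"
```

```text
the job is handed in; nothing more can be done
None
```

I handed the job in at about 52 s: all four dots were scanned left to right, the thermometer is back in its cradle, tubs 1 and 2 stand on the green board and tubs 3 and 4 on the warming plate; tub 2 moved about 3 cm after I placed it, still upright and within its allowed area, and the hand-in returned no verdict.

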